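# Load a filter cassette into the beamline dock and drop its latch

### The job

Take the blue-lidded filter cassette out of the rack, set it down upright on the black rubber pad and let go, then take it again by its long sides and seat it fully down in the dock, between the hinge post and the red keeper. Then lift the brass latch bar by its knob, bring it over the red keeper's lip and let it drop fully into the notch, so that it locks the cassette in. The glass in the cassette is delicate: never drop it or tip it over, and leave the other cassettes and everything else on the table where they are.

Things in the scene. Friction and masses are not known exactly. Their poses are not given: they have to be found in the camera images.
- blue_cassette: The cassette to load: black block 56 mm long (its x) by 34 mm wide (y) by 46 mm high with a blue lid, about 0.22 kg; origin at the centre of its underside. Either way round is right. It starts upright in one of the rack's three bays, where only its two ends (56 mm apart) can be gripped: the bay walls cover its long sides up to the lid.
- orange_cassette: A like cassette with an orange lid in another bay of the rack, to be left there; origin at the centre of its underside.
- white_cassette: A like cassette with a white lid in another bay of the rack, to be left there; origin at the centre of its underside.
- rack: Fixed grey rack, origin at the centre of its underside. Base plate 70 mm (x) by 146 mm (y), 6 mm thick. Four walls 6 mm thick, 52 mm tall (flush with the lids), at y = -66, -22, 22, 66 mm make three bays centred at y = -44, 0, 44 mm, 38 mm wide, open above and at both x ends. Cassettes stand on the plate, long axis along the rack's x.
- pad: The fixed flat black rubber pad, 120 x 120 mm, 3 mm thick, between rack and dock: the place to set the cassette down and change grip. Origin at the centre of its underside.
- dock: Fixed dock, origin at the centre of the underside of its dark base plate, 80 mm (x) by 130 mm (y), 8 mm thick. The cassette belongs at x = y = 0, its long axis along the dock's y, between the hinge post (y -31 to -55 mm, 34 mm wide, 54 mm tall, flush with the seated lid) and a like end stop (y 31 to 41 mm) with the red keeper (y 36 to 51 mm, 29 mm wide, 69 mm tall) behind it.
- dock_seat (a point): Centre of the dock's floor, 8 mm above its underside: the centre of the cassette's underside belongs here. Play is 3 mm to the post and stop at the ends (inner top edges rounded, 5 mm) and 2.5 mm each side to low round-topped rims (7 mm above the floor, at x = 19.5 to 25.5 mm either side). The long sides are open above the rims, so fingers hold the cassette there.
- keeper_notch (a point): Centre of the notch in the red keeper, 56 mm above the table, 85 mm from the pivot: 17 mm wide across the dock's x, 13 mm deep, its two lips with rounded tops 69 mm above the table. The 12 mm wide bar lies in it when latched.
- latch_pivot (a point): The point on the hinge post about which the latch bar both swings level and tilts: at x = 0, y = -42 mm in the dock's frame, 62 mm above the table.
- latch_knob (a point): Middle of the upright round black knob on the free end of the brass latch bar: 18 mm across, 30 mm tall, top 98 mm above the table with the bar level; 117 mm out from the pivot and 21 mm above it. The bar is 12 x 12 mm, 126 mm long, about 0.15 kg; level, its underside is 56 mm above the table, 2 mm above a seated cassette's lid.
- swivel (a joint): Level swing of the bar about a vertical axis through the pivot (rad): 0 when the bar points along the dock's +y, over the seat and the notch; positive when swung towards the dock's +x. Slight friction holds it where it is left; it turns from -0.5 to 1.9.
- latch (a joint): Tilt of the bar (rad): 0 level, positive with the knob end raised. It falls back to level (its stop) under its own weight. At 0 the bar's side meets the keeper's lip; above about 0.18 it clears the lips.
- mirror_post: Bystander: round mirror on a steel post with a 56 mm round foot, 134 mm tall; origin at the centre of its underside.
- lens_tube: Bystander: black lens tube standing on end, 42 mm across, 62 mm tall; origin at the centre of its underside.
- sensor: Bystander: flat aluminium power sensor 60 x 60 x 18 mm; origin at the centre of its underside.
- driver: Bystander: yellow-handled screwdriver, 170 mm long, lying on the table.
- cleaner: Bystander: small green bottle with a blue cap, 50 mm across, 110 mm tall; origin at the centre of its underside.
Things that resemble listed ones, but are neither listed nor needed, are in the scene too. What is shaped like the dock but pink is not meant.

How it is judged:
On the way, in this order (a step that is already met when the one before it is completed fails the run):
1. the blue cassette stands upright on the pad, let go (horizontal distance between blue_cassette and pad below 0.075 m and z of blue_cassette in the frame of pad between 0.001 and 0.008 m and angle between blue_cassette's own z axis and vertical below 0.08 rad and linear speed of blue_cassette below 0.02 m/s and contact force between the fingers and blue_cassette below 0.1 N), for 0.2 s.
2. the blue cassette is seated in the dock, let go, with the bar still out of the notch (x of blue_cassette in the frame of dock between -0.004 and 0.004 m and y of blue_cassette in the frame of dock between -0.005 and 0.005 m and z of blue_cassette in the frame of dock between 0.005 and 0.0105 m and angle between blue_cassette's own z axis and vertical below 0.05 rad and angle between the x axis of blue_cassette and the y axis of dock, either way round below 0.12 rad and linear speed of blue_cassette below 0.02 m/s and contact force between the fingers and blue_cassette below 0.1 N and value of joint swivel above 0.25 rad), for 0.2 s.
3. the bar is raised over the keeper (value of joint latch above 0.12 rad and value of joint swivel between -0.2 and 0.2 rad), for 0.02 s.
At the end, for the whole second after the job is handed in: The blue cassette stands on the dock's floor (within 2.5 mm), centred within 4 mm across and 5 mm along the dock, upright and lengthways between the posts (within 0.12 rad); the latch bar lies level in the keeper's notch (tilt under 0.03 rad, swing within 0.06 rad of the notch); all at rest (x of blue_cassette in the frame of dock between -0.004 and 0.004 m and y of blue_cassette in the frame of dock between -0.005 and 0.005 m and z of blue_cassette in the frame of dock between 0.005 and 0.0105 m and angle between blue_cassette's own z axis and vertical below 0.05 rad and angle between the x axis of blue_cassette and the y axis of dock, either way round below 0.12 rad and value of joint latch below 0.03 rad and value of joint swivel between -0.06 and 0.06 rad and linear speed of blue_cassette below 0.02 m/s and velocity of joint latch between -0.05 and 0.05 rad/s); the robot touches nothing.
It fails at once if the blue cassette is dropped or thrown: it moves faster than 0.4 m/s while the fingers do not hold it (linear speed of blue_cassette above 0.4 m/s and contact force between the fingers and blue_cassette below 0.05 N).
It fails at once if the blue cassette is tipped by more than 0.6 rad (angle between blue_cassette's own z axis and vertical above 0.6 rad).
It fails at once if another cassette is shifted by more than 15 mm (distance of any of orange_cassette, white_cassette from where it was at the start of the episode above 0.015 m).
It fails at once if a bystander on the table is shifted by more than 20 mm (distance of any of mirror_post, lens_tube, sensor, driver, cleaner from where it was at the start of the episode above 0.02 m).
It also fails if it takes over 72 s, if anything falls off the work surface, if the arm or the gripper's body presses on something with over 40 N, if the wrist force passes 120 N, or if a joint passes its speed limit or range.

### The arm

A 6-joint arm with a two-finger parallel gripper is mounted at the origin on the work surface. World frame = base frame: x ahead of the robot, y to its left, z up, the work surface at z = 0. Lengths are in m, angles in rad, forces in N, time in s.
With the tool pointing down it reaches from about 0.35 to 0.85 m from the base axis. Payload 8.1 kg.
Tool frame: the origin (TCP) lies on the centre line of the jaws, within the pads' length; the fingertips stand 11 mm ahead of it and the grasp point (between the pads) lies 8 mm behind it (tcp_to_tips is the distance from the TCP to the fingertips, in m); x points along the fingers, y is the direction in which the jaws open and shut, and the axes are right-handed (so a half turn about x gives the same grasp; the last joint's range is limited). The gripper opens to 85 mm and grips with 20 to 120 N. Pads are 22 mm wide; open, the fingers measure 114 mm over their backs; the gripper's body (76 mm by 85 mm) begins 54 mm behind the grasp point. The pads swing forward as they close: fully open they stand 13 mm farther back than shut.
Start: joints at [1.212, 0.13, 1.488, -0, 1.523, -0.085], TCP at [0.162, 0.578, 0.205] pointing down, gripper open.
Joint ranges: [-2.96, 2.96], [-0.89, 2.26], [0.02, 2.5], [-1.34, 4.48], [0, 2.73], [-2.66, 2.66]. Speed limits (rad/s): [2.39, 2.39, 2.79, 3.14, 3.14, 3.14].

### API

Orientations are given as a rotation vector (axis times angle).
In Python, from bench import sense, grab_frame, camera_model, hand_in, boxes_of, tip_of, tcp_to_tips gives the robot as it stands. The module is installed in compiled form; this text tells all that it offers.
- The arm moves only by the shell command python3 -m jog 'ROWS' [FORCE]. ROWS is a JSON object of lists of equal length, an entry for each row: "twist": the turn, a rotation vector about the tool's x, y, z in degrees, a list of three; "linear": the shift along the tool's x, y, z in cm, a list of three; "jaw": the closure, from 0 (fully open) to 1 (shut). A call has exactly 10 rows; each row is the pose to reach, as a shift and turn from the pose measured when the call began, along the tool's axes at that moment; what a row does not reach only later rows make up. A row lasts 1/10 s, in which the tool goes at most 50 mm and 8.59 degrees, less where a joint would pass 70% of its speed; a pose out of reach is approached as far as the arm can. A call with a gripper value outside its range is refused whole. The fingers move at their own pace and stop on an object; FORCE is the grip in N (left out, the last holds). Time passes only in rows, so rows that repeat a pose let the fingers close, or fill a call up. It gives the time, the measured TCP pose, the force and the opening at its end, in the units of the state.
- sense(): the state, without advancing time (a new reading comes with each control period).
- grab_frame(name): name is "side" or "top" or "wrist"; returns the picture (400x640x3 uint8, red, green, blue); there is no depth.
- camera_model(name): a dict with "vfov" (degrees; the focal length in pixels is half the picture's height over the tangent of half this angle, whatever the lens; pixels are square), "cx", "cy" (the principal point, pixels), "R" (3x3) and "t" (3): a world point X has camera coordinates R X + t; the wrist camera has in their place "T_tool_cam" (4x4, takes a point from camera to tool coordinates, whose origin is the TCP and whose axes are the tool frame's). Camera axes: x right, y down, z forward; pixel columns grow to the right and rows downward; lengths in m; the calibration is good to about 2 mm. A picture is of the moment at which its call begins: read the wrist's pose just before it. camera_model takes no time and is no camera call.
- hand_in(): hands the job in, once; it reports no verdict.
Trained networks look in the newest picture that a camera, given by its name, has taken for a name from the list of things; names that differ only in an ending like _2 or _b are one class to them, and where a whole thing is asked for, a point or a joint stands for the part that bears it (a point fixed in the world has none). Each returns a list of dicts, best first, with "score" (0 to 1); they miss things now and then, are a little off and sometimes report something else, mostly with a low value. They report only what shows in the picture. A call takes as long as a camera call. They do not tell look-alikes from the thing itself.
- boxes_of(name, camera): "rect" ([left, top, width, height] in pixels, round what is visible of it).
- tip_of(name, camera): "at" ([column, row] in pixels: a listed point, or the origin of a listed thing).
The state is a dict: "time": time; "joint_positions": joint angles; "dq": joint speeds; "effort": joint torques, N m; "position": TCP position; "tool_rot": TCP orientation; "contact_force": force on the tool from outside, world axes, zero at the start; "wrist_torque": the same for the moment, N m; "width": finger opening in m.
Only numpy, scipy, OpenCV 4.12 (cv2) and the standard library are available. Lean on these libraries where they do the work, as an engineer would, in place of code of your own. Each camera call takes 0.05 s, during which the arm holds its last target.

## Working session

There is one attempt and no reset: what is moved stays moved. The work goes in short steps, Python scripts to look and compute and a shell command to move; the robot and the scene stay as the last step left them, time stands still between calls to the robot, and variables do not carry over. Pictures are saved under pics/ and viewed, and the job is handed in when it is done.

```bash
mkdir -p pics; ls
python3 - <<'E'
from bench import *
import cv2,json
s=sense();print(s)
for c in("top","side"):
    im=grab_frame(c);cv2.imwrite(f"pics/{c}0.png",im[:,:,::-1])
    m=camera_model(c);print(c,m)
    for n in("blue_cassette","rack","pad","dock","latch_knob"):
        print(n,boxes_of(n,c)[:3])
print(camera_model("wrist"),tcp_to_tips, sense()["time"])
E
```

```text
pics
{'time': 0.0, 'joint_positions': array([ 1.21158331e+00,  1.31156480e-01,  1.48928822e+00,  7.44214790e-06,
        1.52299745e+00, -8.53909544e-02]), 'dq': array([ 0.00045709, -0.00056769,  0.00075559,  0.00108627, -0.00048218,
       -0.00056486]), 'effort': array([ 8.99610186e-04, -5.69396067e+01, -5.00560462e+01,  2.02568253e-04,
        1.44603572e-02,  3.77142158e-05]), 'position': array([0.16200648, 0.57709083, 0.20384237]), 'tool_rot': array([ 0.21353115,  1.56050348, -0.2163697 ]), 'contact_force': array([ 0.1364812 , -0.13413738,  0.27542299]), 'wrist_torque': array([ 0.0285562 , -0.0402789 ,  0.01989616]), 'width': 0.08573588042283309}
top {'vfov': 57.24048886299069, 'cx': 314.52106833760905, 'cy': 201.0509760322923, 'R': array([[-0.02981024, -0.99920096,  0.02662302],
       [-0.99155392,  0.02619769, -0.12702164],
       [ 0.12622268, -0.0301847 , -0.9915426 ]]), 't': array([-0.01047776,  0.53062395,  1.0205859 ])}
blue_cassette [{'rect': [247.5, 210.8, 10.0, 21.0], 'score': 0.7}]
rack [{'rect': [370.3, 156.8, 55.0, 69.7], 'score': 0.69}, {'rect': [229.1, 211.0, 14.
[... 1130 characters left out ...]
9, 69.7, 48.8], 'score': 0.66}, {'rect': [235.5, 231.7, 44.4, 67.6], 'score': 0.62}]
latch_knob [{'rect': [331.7, 247.4, 41.9, 25.3], 'score': 0.7}, {'rect': [243.6, 233.3, 20.4, 36.4], 'score': 0.64}, {'rect': [347.2, 158.4, 17.1, 21.7], 'score': 0.42}]
{'vfov': 60.05571763218883, 'cx': 314.39200205587923, 'cy': 198.82788601745193, 'T_tool_cam': array([[ 2.29271430e-04, -2.86452452e-01,  9.58094432e-01,
        -1.68793910e-01],
       [ 9.99999972e-01,  1.22814647e-04, -2.02580101e-04,
        -7.90875227e-04],
       [-5.96384624e-05,  9.58094451e-01,  2.86452472e-01,
        -7.27069548e-02],
       [ 0.00000000e+00,  0.00000000e+00,  0.00000000e+00,
         1.00000000e+00]])} 0.011 0.6
```

View pics/top0.png

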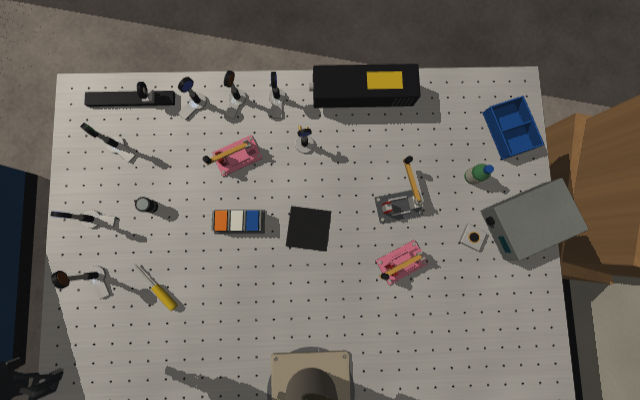

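View pics/side0.png

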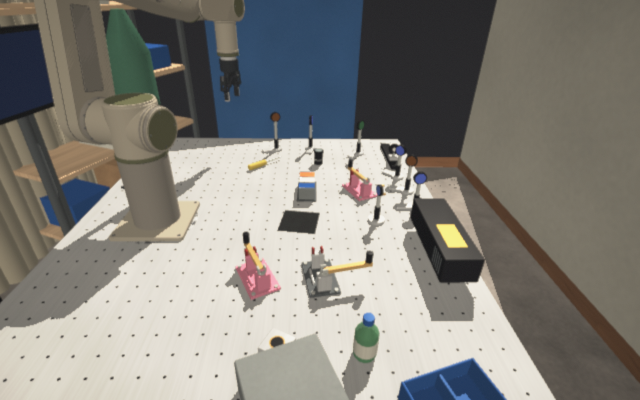

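Run:
```python
import cv2
im=cv2.imread("pics/top0.png")[120:300,190:440]
cv2.imwrite("pics/top0c.png",cv2.resize(im,None,fx=3.2,fy=3.2,interpolation=cv2.INTER_CUBIC))
```

```text
(no output)
```

View pics/top0c.png

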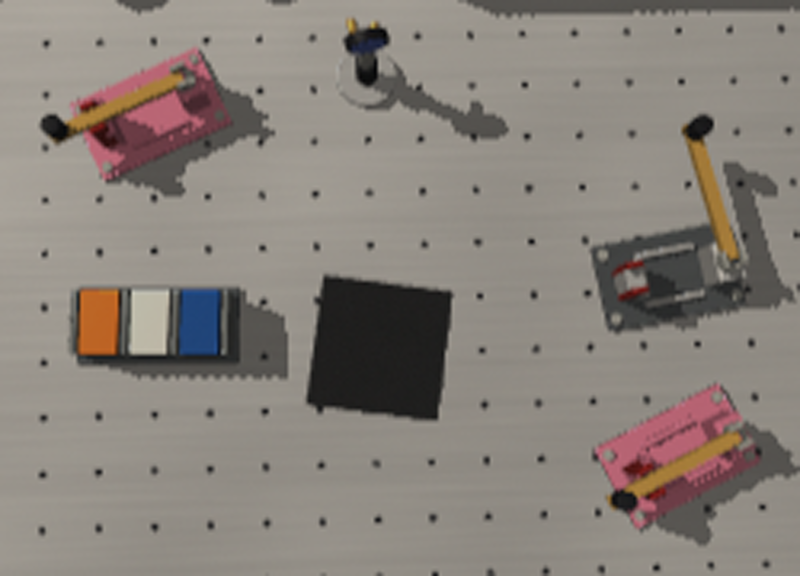

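The side view agrees with the top view. In the top view, the rack holds orange (223,220), white (237,220) and blue (254,221) lids. The pad is at (309,228). The grey dock is at (400,205), with the red keeper at (387,208), the pivot at (420,203) and the knob at (408,160).

Look-alikes:
- **Docks:** pink docks at (236,155) and (401,263), each with its own brass bar. I choose the grey one at (400,205).
- **Blue lid:** the only other blue things are the tray (513,127) and the bottle cap (487,169). I choose the lid at (254,221).

```bash
cat > h.py <<'E'
from bench import *
import numpy as np,cv2
from scipy.spatial.transform import Rotation as Ro
np.set_printoptions(precision=4,suppress=True)
def tool():
    s=sense();return np.array(s["position"]),Ro.from_rotvec(s["tool_rot"]).as_matrix()
def cam(c):
    m=camera_model(c);f=200/np.tan(np.radians(m["vfov"]/2))
    if c=="wrist":
        p,R=tool();T=np.eye(4);T[:3,:3]=R;T[:3,3]=p;W=T@m["T_tool_cam"];Rc=W[:3,:3];o=W[:3,3]
    else: Rc=m["R"].T;o=-Rc@m["t"]
    return f,m["cx"],m["cy"],Rc,o
def back(C,uv,z):
    f,cx,cy,Rc,o=C;d=Rc@np.array([(uv[0]-cx)/f,(uv[1]-cy)/f,1]);return o+d*(z-o[2])/d[2]
def proj(C,X):
    f,cx,cy,Rc,o=C;q=Rc.T@(np.array(X)-o);return np.array([cx+f*q[0]/q[2],cy+f*q[1]/q[2]])
def down(yaw):
    # tool x down, tool y (jaw axis) at world yaw (rad)
    x=np.array([0,0,-1.]);y=np.array([np.cos(yaw),np.sin(yaw),0]);return np.stack([x,y,np.cross(x,y)],1)
def plan(pos,yaw):
    p,R=tool();Rt=down(yaw)
    print("linear cm",R.T@(np.array(pos)-p)*100,"twist deg",np.degrees(Ro.from_matrix(R.T@Rt).as_rotvec()))
def shot(c,name):
    C=cam(c);im=grab_frame(c);cv2.imwrite(f"pics/{name}.png",im[:,:,::-1]);return C,im
E
python3 - <<'E'
from h import *
C=cam("top");p,R=tool();print(p);print(R)
for n,uv,z in[("blue",(254,221.5),.052),("pad",(309,228),.003),("keeper",(387,208),.069),("pivot",(420,203),.06),("knob",(408,160),.098),("mirror",(304,146),0)]:
    print(n,back(C,uv,z))
C=cam("side")
print(proj(C,[.4,.2,.05]))
E
```

```text
[0.1622 0.5777 0.2049]
[[ 0.      0.2704  0.9627]
 [ 0.      0.9627 -0.2704]
 [-1.      0.      0.    ]]
blue [0.4747 0.146  0.052 ]
pad [ 0.4548 -0.0078  0.003 ]
keeper [ 0.5008 -0.2259  0.069 ]
pivot [ 0.5134 -0.3225  0.06  ]
knob [ 0.6293 -0.2848  0.098 ]
mirror [0.7032 0.0004 0.    ]
[284.7702 179.0116]
```

Run:
```python
from h import *
plan([.475,.135,.21],0)
```

```text
linear cm [ -0.5084 -34.1584  42.0821] twist deg [74.3106 -0.0002 -0.0027]
```

```bash
python3 -m jog '{"twist":[[7.4,0,0],[14.8,0,0],[22.2,0,0],[29.6,0,0],[37,0,0],[44.4,0,0],[51.8,0,0],[59.2,0,0],[66.6,0,0],[74.3,0,0]],"linear":[[0,-3,3.6],[0,-6,7.2],[0,-9,10.8],[0,-12,14.4],[0,-15,18],[0,-18,21.6],[0,-21,25.2],[0,-24,28.8],[0,-27,32.4],[-0.5,-30,36]],"jaw":[0,0,0,0,0,0,0,0,0,0]}' 40
python3 - <<'E'
from h import *
plan([.475,.135,.21],0)
E
```

```text
time: 1.6
position: [0.4282, 0.1897, 0.2097]
tool_rot: [1.213, 1.207, -1.213]
contact_force: [0.6, 1.1, 0.3]
width: 0.0858
linear cm [-0.035   4.7125  5.4419] twist deg [-0.2915 -0.0022  0.0106]
```

```bash
python3 -m jog '{"twist":[[-0.3,0,0],[-0.3,0,0],[-0.3,0,0],[-0.3,0,0],[-0.3,0,0],[-0.3,0,0],[-0.3,0,0],[-0.3,0,0],[-0.3,0,0],[-0.3,0,0]],"linear":[[0,1.6,1.8],[0,3.2,3.6],[0,4.7,5.4],[0,4.7,5.4],[0,4.7,5.4],[0,4.7,5.4],[0,4.7,5.4],[0,4.7,5.4],[0,4.7,5.4],[0,4.7,5.4]],"jaw":[0,0,0,0,0,0,0,0,0,0]}'
python3 - <<'E'
from h import *
C,im=shot("wrist","w1")
for n in("blue_cassette","rack","pad"):
    print(n,[(r["rect"],r["score"]) for r in boxes_of(n,"wrist")[:2]],[(r["at"],r["score"]) for r in tip_of(n,"wrist")[:2]])
E
```

```text
time: 2.6
position: [0.4747, 0.1357, 0.2097]
tool_rot: [1.209, 1.21, -1.209]
contact_force: [0.3, -0.3, -0.2]
width: 0.0858
blue_cassette [([290.5, 137.4, 60.4, 44.1], 0.84)] [([321.3, 150.9], 0.59)]
rack [([285.1, 26.3, 76.2, 159.5], 0.71), ([290.6, 136.3, 60.7, 42.8], 0.28)] []
pad [([247.4, 225.0, 110.2, 102.8], 0.79)] [([302.0, 278.8], 0.7)]
```

View pics/w1.png

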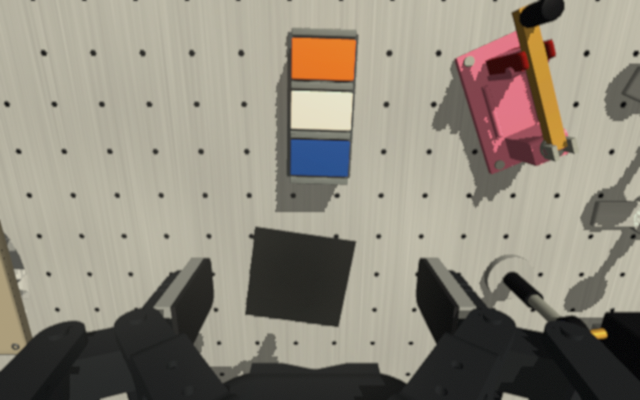

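```bash
cat >> h.py <<'E'
def blueseg(C,im,z,lo=(100,150,40),hi=(130,255,255),roi=None):
    h=cv2.cvtColor(im,cv2.COLOR_RGB2HSV);m=cv2.inRange(h,lo,hi)
    if roi: mm=np.zeros_like(m);a,b,c,d=roi;mm[b:d,a:c]=m[b:d,a:c];m=mm
    cs=max(cv2.findContours(m,0,2)[0],key=cv2.contourArea)
    pts=np.float32([back(C,(u,v),z)[:2]*1000 for u,v in cs[:,0]])
    r=cv2.minAreaRect(pts);print("seg center mm",r[0],"size",r[1],"ang",r[2],"px",cv2.minAreaRect(cs)[0]);return r
E
python3 - <<'E'
from h import *
C,im=shot("wrist","w1b")
blueseg(C,im,.052)
blueseg(C,im,.003,(0,0,0),(180,255,75),(235,215,370,335))
print(back(C,(302,278.8),.003),proj(C,tool()[0]))
E
```

```text
seg center mm (479.3811950683594, 151.08070373535156) size (33.47597885131836, 53.960411071777344) ang 88.3860855102539 px (319.1804504394531, 157.00503540039062)
seg center mm (452.93951416015625, -3.5388946533203125) size (122.87395477294922, 122.47132110595703) ang 81.09043884277344 px (298.5826721191406, 276.6143493652344)
[ 0.4597 -0.0063  0.003 ] [314.5321 238.061 ]
```

Run:
```python
from h import *
im=cv2.imread("pics/top0.png")[:,:,::-1].copy();C=cam("top")
blueseg(C,im,.052,roi=(240,205,275,240))
blueseg(C,im,.003,(0,0,0),(180,255,70),(280,200,338,255))
plan([.479,.1505,.10],-.026)
```

```text
seg center mm (477.72027587890625, 151.41348266601562) size (33.68716812133789, 53.21461486816406) ang 88.444580078125 px (252.0, 220.5)
seg center mm (452.7984619140625, -5.619659423828125) size (122.21280670166016, 122.58338165283203) ang 82.71110534667969 px (308.16461181640625, 228.96408081054688)
linear cm [10.962   0.4162 -1.5084] twist deg [ 1.4959 -0.0038  0.0133]
```

```bash
python3 -m jog '{"twist":[[1.5,0,0],[1.5,0,0],[1.5,0,0],[1.5,0,0],[1.5,0,0],[1.5,0,0],[1.5,0,0],[1.5,0,0],[1.5,0,0],[1.5,0,0]],"linear":[[3,0.2,-0.8],[6,0.4,-1.5],[9,0.4,-1.5],[11.5,0.4,-1.5],[13.5,0.4,-1.5],[15,0.4,-1.5],[16.2,0.4,-1.5],[17.2,0.4,-1.5],[17.9,0.4,-1.5],[17.9,0.4,-1.5]],"jaw":[0,0,0,0,0,0,0,0,0,0]}';python3 - <<'E'
from h import *
C,im=shot("wrist","w2")
E
```

```text
time: 4.0
position: [0.4784, 0.1503, 0.0299]
tool_rot: [1.228, 1.198, -1.23]
contact_force: [-1.3, -0.1, 0.5]
width: 0.0855
```

View pics/w2.png

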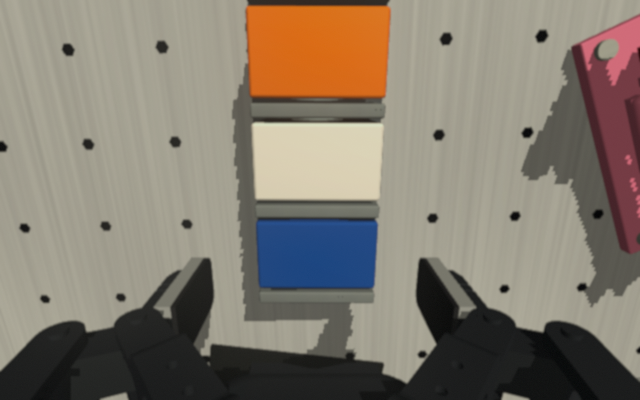

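Run:
```python
from h import *
im=cv2.imread("pics/w2.png")[:,:,::-1].copy();C=cam("wrist")
blueseg(C,im,.052);p,R=tool();print(proj(C,[p[0],p[1],.052]),proj(C,p))
for z in(.03,.038,.052):
  for d in(-.0428,.0428): print(z,d,proj(C,p+R@np.array([.03-z,d,.011])),proj(C,p+R@np.array([.03-z,d,-.011])))
```

```text
seg center mm (479.61712646484375, 151.4053497314453) size (34.7759895324707, 54.49050521850586) ang 88.43281555175781 px (316.5, 253.0)
[314.4156 256.1073] [314.4242 238.0557]
0.03 -0.0428 [234.5858 257.0505] [231.7817 218.3977]
0.03 0.0428 [394.251  257.0439] [397.0618 218.395 ]
0.038 -0.0428 [231.1495 264.019 ] [228.0938 223.8951]
0.038 0.0428 [397.6959 264.0114] [400.7588 223.8916]
0.052 -0.0428 [224.365  277.7771] [220.7796 234.7979]
0.052 0.0428 [404.4971 277.7673] [408.0909 234.7928]
```

Blue lid is centred between the jaws, spanning rows 220–288 and columns 257–377. The pads are clear on both sides at columns 212 and 418. I'll close and lift.

```bash
python3 -m jog '{"twist":[[0,0,0],[0,0,0],[0,0,0],[0,0,0],[0,0,0],[0,0,0],[0,0,0],[0,0,0],[0,0,0],[0,0,0]],"linear":[[0,0,0],[0,0,0],[0,0,0],[0,0,0],[0,0,0],[0,0,0],[-0.1,0,0],[-0.5,0,0],[-1,0,0],[-1.5,0,0]],"jaw":[0.6,1,1,1,1,1,1,1,1,1]}' 40
python3 - <<'E'
from h import *
C,im=shot("wrist","w3");blueseg(C,im,.067)
E
```

```text
time: 5.05
position: [0.479, 0.1504, 0.0462]
tool_rot: [1.228, 1.197, -1.229]
contact_force: [-0.8, -0.2, 0.3]
width: -0.0001
seg center mm (479.3821105957031, 157.9973602294922) size (31.04621124267578, 49.197479248046875) ang 88.1248779296875 px (314.7233581542969, 239.62046813964844)
```

View pics/w3.png

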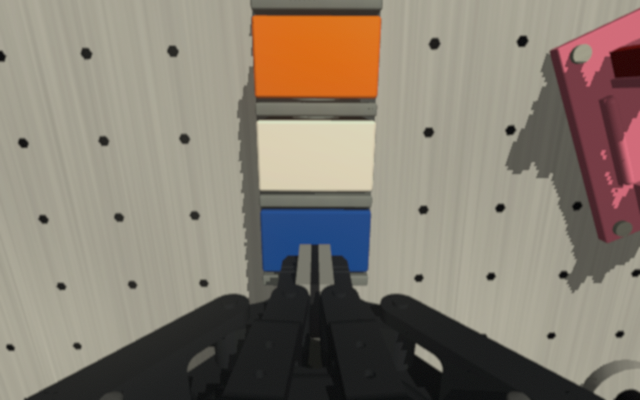

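The gripper closed fully, so it shut over the lid rather than on the cassette. The fingertips must be higher than the reported TCP suggests. I'll check with the fixed cameras.

Run:
```python
from h import *
C,im=shot("side","s1");p,R=tool()
for d in(.011,0,-.03,-.04): print(d,proj(C,p+R@np.array([d,0,0])))
Ct,it=shot("top","t1")
for d in(.011,0,-.03,-.04): print(d,proj(Ct,p+R@np.array([d,0,0])))
a=cv2.resize(im[110:260,230:400],None,fx=3.5,fy=3.5,interpolation=2);cv2.imwrite("pics/s1c.png",a[:,:,::-1])
blueseg(Ct,it,.052,roi=(240,205,275,240))
```

```text
0.011 [306.4612 188.8853]
0 [306.4721 186.1907]
-0.03 [306.5024 178.7247]
-0.04 [306.5127 176.1971]
0.011 [253.1573 220.1703]
0 [252.6132 219.8814]
-0.03 [251.0691 219.0615]
-0.04 [250.5338 218.7773]Traceback (most recent call last):
  File "<stdin>", line 7, in <module>
  File "h.py", line 28, in blueseg
    cs=max(cv2.findContours(m,0,2)[0],key=cv2.contourArea)
ValueError: max() iterable argument is empty
```

View pics/s1c.png

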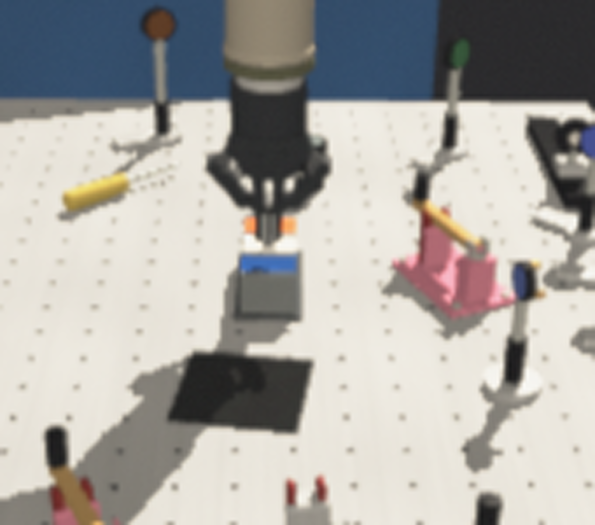

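Run:
```python
import cv2
a=cv2.imread("pics/w3.png")[200:320,230:400];cv2.imwrite("pics/a1.png",cv2.resize(a,None,fx=4,fy=4,interpolation=2))
a=cv2.imread("pics/w2.png")[230:380,130:500];cv2.imwrite("pics/a2.png",cv2.resize(a,None,fx=2.1,fy=2.1,interpolation=2))
```

```text
(no output)
```

View pics/a1.png

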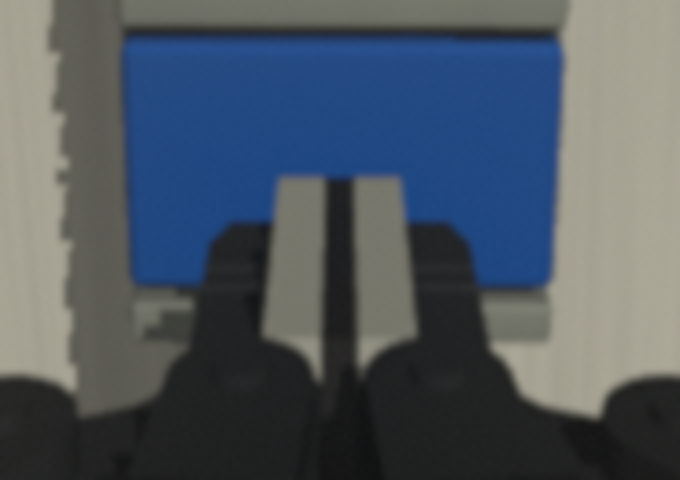

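View pics/a2.png

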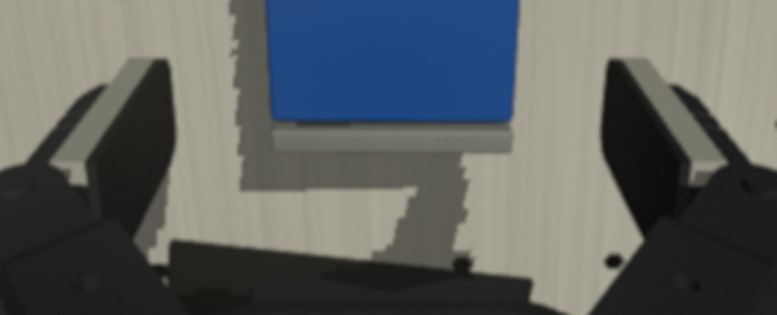

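Both views agree: the real fingertips sit about 30 mm behind the reported TCP when shut and about 41 mm when open. In the side view the tip is at (306,178.6), and in the wrist view the shut tip edge is at row 245. So the reported TCP reads about 40 mm too deep and I'll lower all my targets by 40 mm. The cassette has not moved. I'll reopen and go deeper.

```bash
python3 -m jog '{"twist":[[0,0,0],[0,0,0],[0,0,0],[0,0,0],[0,0,0],[0,0,0],[0,0,0],[0,0,0],[0,0,0],[0,0,0]],"linear":[[0,0,0],[0,0,0],[0,0,0],[0,0,0],[0,0,0],[0,0,0],[1,0,-0.05],[2,0,-0.05],[3,0,-0.1],[3.6,0,-0.1]],"jaw":[0,0,0,0,0,0,0,0,0,0]}' 40
python3 - <<'E'
from h import *
C,im=shot("wrist","w4");blueseg(C,im,.052)
E
```

```text
time: 6.2
position: [0.4783, 0.1513, 0.0085]
tool_rot: [1.228, 1.198, -1.23]
contact_force: [-0.4, -0.2, -0.2]
width: 0.0853
seg center mm (479.2203674316406, 151.788330078125) size (34.592445373535156, 54.32493209838867) ang 88.5361557006836 px (316.5, 278.0)
```

View pics/w4.png

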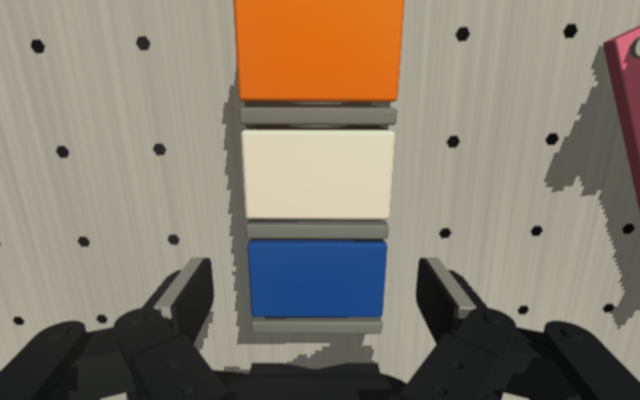

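Lid centre (316,278) lines up with the pad tips, whose centre row is about 276. At this height the tips are level with the lid, so 2.1 cm further down before closing.

```bash
python3 -m jog '{"twist":[[0,0,0],[0,0,0],[0,0,0],[0,0,0],[0,0,0],[0,0,0],[0,0,0],[0,0,0],[0,0,0],[0,0,0]],"linear":[[0.8,0,0],[1.6,0,0],[2.1,0.05,0],[2.1,0.05,0],[2.1,0.05,0],[2.1,0.05,0],[2.1,0.05,0],[2.1,0.05,0],[2.1,0.05,0],[2.1,0.05,0]],"jaw":[0,0,0,0.3,0.6,1,1,1,1,1]}' 40
```

```text
time: 7.25
position: [0.4787, 0.1513, -0.0128]
tool_rot: [1.227, 1.198, -1.23]
contact_force: [0.4, 0.6, 2.6]
width: 0.0554
```

```bash
python3 -m jog '{"twist":[[0,0,0],[0,0,0],[0,0,0],[0,0,0],[0,0,0],[7,0,0],[15,0,0],[23,0,0],[31,0,0],[39,0,0]],"linear":[[-0.5,0,0],[-2,0,0],[-4,0,0],[-6,0,0],[-8,0,0],[-8.5,-0.2,1],[-8.5,-0.5,3],[-8.5,-0.8,5.5],[-8.5,-1.1,8],[-8.5,-1.4,10.5]],"jaw":[1,1,1,1,1,1,1,1,1,1]}'
python3 - <<'E'
from h import *
C,im=shot("wrist","w5");
plan([.453,-.0045,.03],np.radians(-83))
E
```

```text
time: 8.25
position: [0.4614, 0.0459, 0.0722]
tool_rot: [1.71, 0.784, -1.714]
contact_force: [1.1, -0.1, -1.4]
width: 0.0556
linear cm [4.2176 2.5301 4.0608] twist deg [41.6545  0.2209 -0.051 ]
```

View pics/w5.png

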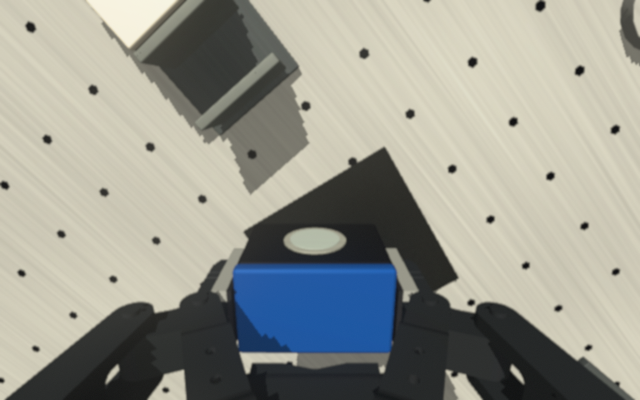

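The blue cassette hangs level in the jaws (lid at 235–395, 265–352), with the empty bay and the pad behind it. I'll continue to the pad.

```bash
python3 -m jog '{"twist":[[8,0,0],[16,0,0],[24,0,0],[32,0,0],[38,0,0],[41.6,0,0],[41.6,0,0],[41.6,0,0],[41.6,0,0],[41.6,0,0]],"linear":[[0,0.6,1],[0,1.2,2],[1,1.8,3],[2,2.3,3.7],[3,2.5,4],[4.2,2.5,4],[5.2,2.5,4],[6.2,2.5,4],[7,2.5,4],[7.4,2.5,4]],"jaw":[1,1,1,1,1,1,1,1,1,1]}'
python3 - <<'E'
from h import *
plan([.453,-.0045,-.0153],np.radians(-83))
E
```

```text
time: 9.3
position: [0.4525, -0.0037, -0.0028]
tool_rot: [2.151, 0.132, -2.161]
contact_force: [-0.7, 0.2, -2.0]
width: 0.0555
linear cm [ 1.2522  0.0822 -0.0453] twist deg [ 0.1312  0.2534 -0.1062]
```

```bash
python3 -m jog '{"twist":[[0,0,0],[0,0,0],[0,0,0],[0,0,0],[0,0,0],[0,0,0],[0,0,0],[0,0,0],[0,0,0],[0,0,0]],"linear":[[0.3,0,0],[0.6,0,0],[0.9,0,0],[1.0,0,0],[1.1,0,0],[1.15,0,0],[1.2,0,0],[1.25,0,0],[1.3,0,0],[1.3,0,0]],"jaw":[1,1,1,1,1,1,1,1,1,1]}'
python3 - <<'E'
from h import *
C,im=shot("wrist","w6");print(tool()[0],sense()["contact_force"])
C,im=shot("side","s6");a=cv2.resize(im[110:260,230:400],None,fx=3.5,fy=3.5,interpolation=2);cv2.imwrite("pics/s6c.png",a[:,:,::-1])
E
```

```text
time: 10.3
position: [0.4526, -0.0038, -0.0157]
tool_rot: [2.152, 0.132, -2.161]
contact_force: [-0.4, -1.1, -1.1]
width: 0.0556
[ 0.4526 -0.0038 -0.0157] [-0.759  -0.4213  0.2968]
```

View pics/s6c.png

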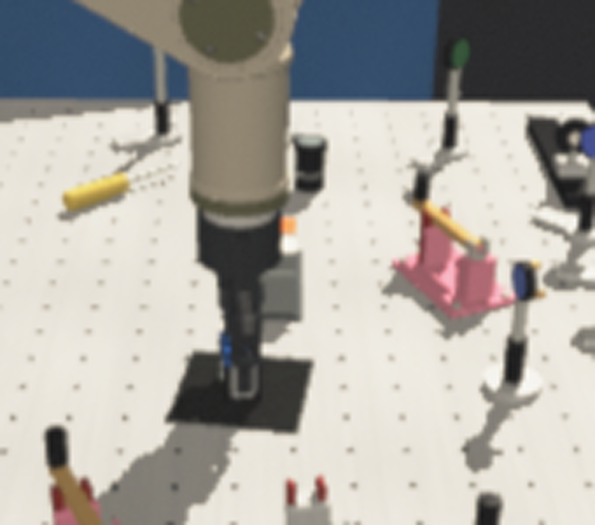

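Contact force has risen from -2 N to about 0, so it is just touching. One more half millimetre, then release.

```bash
python3 -m jog '{"twist":[[0,0,0],[0,0,0],[0,0,0],[0,0,0],[0,0,0],[0,0,0],[0,0,0],[0,0,0],[0,0,0],[0,0,0]],"linear":[[0.05,0,0],[0.1,0,0],[0.1,0,0],[0.1,0,0],[0.1,0,0],[0.1,0,0],[0.1,0,0],[0.1,0,0],[0.1,0,0],[0.1,0,0]],"jaw":[1,1,1,0.7,0.4,0,0,0,0,0]}'
python3 - <<'E'
from h import *
C,im=shot("wrist","w7");blueseg(C,im,.049)
E
```

```text
time: 11.4
position: [0.4525, -0.0038, -0.0167]
tool_rot: [2.152, 0.132, -2.161]
contact_force: [0.1, 0.2, 0.4]
width: 0.0854
seg center mm (454.53369140625, -4.37763786315918) size (35.83396911621094, 55.50792694091797) ang 7.06338357925415 px (315.0, 309.0)
```

View pics/w7.png

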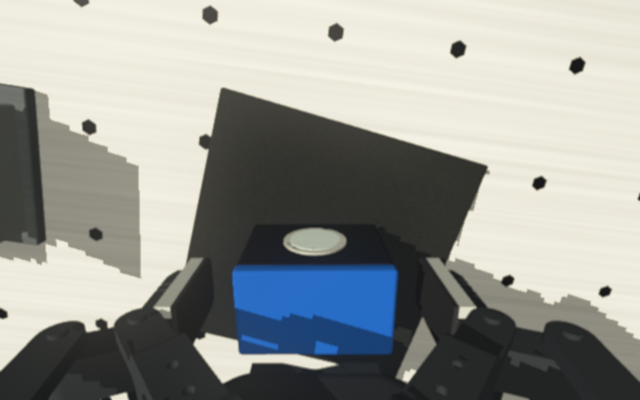

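Released and upright on the pad: lid at (233–397, 265–354), pads clear on both sides. Next I go up, turn 90° and survey the dock.

```bash
python3 - <<'E'
from h import *
plan([.507,-.29,.19],np.radians(7))
E
python3 -m jog '{"twist":[[0,0,0],[0,0,0],[0,0,0],[-8.5,0,0],[-17,0,0],[-25.5,0,0],[-34,0,0],[-42.5,0,0],[-51,0,0],[-59.5,0,0]],"linear":[[-3,0,0],[-7,0,0],[-11,0,0],[-15,0,0],[-19,0,0],[-20.5,0,0],[-20.5,0,0],[-20.5,0,0],[-20.5,0,0],[-20.5,0,0]],"jaw":[0,0,0,0,0,0,0,0,0,0]}'
python3 - <<'E'
from h import *
plan([.507,-.29,.19],np.radians(7))
E
```

```text
linear cm [-20.6285  29.1157  -1.7665] twist deg [-89.8719   0.2805   0.1102]
time: 12.45
position: [0.4533, -0.0033, 0.1882]
tool_rot: [1.495, 0.992, -1.503]
contact_force: [-0.4, 0.3, -0.1]
width: 0.0855
linear cm [-0.1302 16.1529 24.2895] twist deg [-30.0214   0.1703   0.2121]
```

```bash
python3 -m jog '{"twist":[[-6,0,0],[-12,0,0],[-18,0,0],[-24,0,0],[-30,0,0],[-30,0,0],[-30,0,0],[-30,0,0],[-30,0,0],[-30,0,0]],"linear":[[0,2,3],[0,4,6],[0,6,9],[0,8,12],[0,10,15],[0,12,18],[0,14,21],[0,16.2,24.3],[0,16.2,24.3],[0,16.2,24.3]],"jaw":[0,0,0,0,0,0,0,0,0,0]}'
python3 - <<'E'
from h import *
C,im=shot("wrist","w8")
for n in("dock","dock_seat","keeper_notch","latch_pivot","latch_knob"):
    print(n,[(r["at"],round(r["score"],2)) for r in tip_of(n,"wrist")[:2]])
print(tool())
E
```

```text
time: 13.45
position: [0.507, -0.2909, 0.188]
tool_rot: [1.117, 1.267, -1.124]
contact_force: [-0.3, 1.7, 0.4]
width: 0.0855
dock [([324.0, 155.8], 0.76), ([161.8, 130.9], 0.55)]
dock_seat [([161.4, 131.9], 0.73), ([325.6, 156.5], 0.71)]
keeper_notch [([321.5, 114.8], 0.87), ([115.1, 90.2], 0.63)]
latch_pivot [([327.3, 209.5], 0.87), ([155.2, 189.0], 0.81)]
latch_knob [([67.7, 46.7], 0.62), ([468.7, 204.0], 0.55)]
(array([ 0.5075, -0.2893,  0.189 ]), array([[-0.0037,  0.9924,  0.1227],
       [-0.0025,  0.1227, -0.9924],
       [-1.    , -0.004 ,  0.002 ]]))
```

View pics/w8.png

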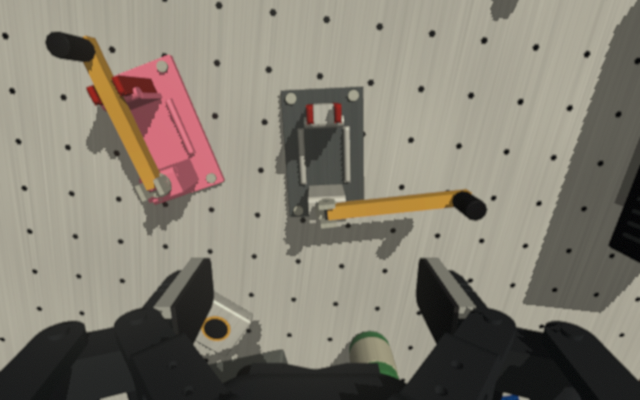

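Run:
```python
from h import *
C=cam("wrist")
for n,uv,z in(("seat",(325.6,156.5),.008),("notch",(321.5,114.8),.056),("pivot",(327.3,209.5),.062),("knob",(468.7,204),.083)): print(n,back(C,uv,z)*1000)
a=cv2.imread("pics/w8.png")[75:255,260:390];cv2.imwrite("pics/a8.png",cv2.resize(a,None,fx=3.3,fy=3.3,interpolation=2))
```

```text
seat [ 516.5473 -276.054     8.    ]
notch [ 506.0034 -233.1148   56.    ]
pivot [ 521.7258 -314.4635   62.    ]
knob [ 636.0786 -288.2197   83.    ]
```

View pics/a8.png

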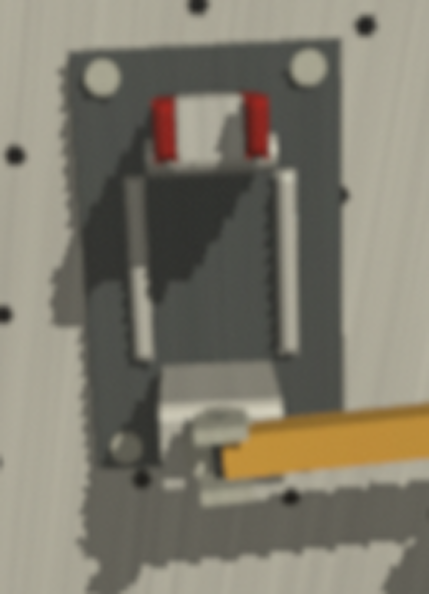

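Run:
```python
from h import *
C=cam("wrist")
q=lambda c,z:back(C,(c[0]/3.3+260,c[1]/3.3+75),z)[:2]*1000
TL,TR,BL=q((70,52),.008),q((340,40),.008),q((97,467),.008)
print(TL,TR,BL,"center",(TR+BL)/2,np.linalg.norm(TL-TR),np.linalg.norm(TL-BL), np.degrees(np.arctan2(*(TR-TL)[::-1])),np.degrees(np.arctan2(*(TL-BL)[::-1])))
r=[q(c,.015) for c in((136,178),(143,358),(288,170),(289,353))]
print("rims",r,np.mean(r,0),np.degrees(np.arctan2(*((r[0]+r[2]-r[1]-r[3]))[::-1])), r[2]-r[0],r[3]-r[1])
# keeper lips top centres
k=[q((165,100),.069),q((257,97),.069)];print("keeper top back",k)
print("screws",(q((308,67),.01)+q((126,445),.01))/2,q((102,77),.01),q((308,67),.01),q((126,445),.01))
```

```text
[ 465.6168 -218.0035] [ 543.3784 -205.0259] [ 486.5897 -345.0871] center [ 514.984  -275.0565] 78.8370183713894 128.80264391745987 9.474746016441438 99.37117166553519
rims [array([ 489.033 , -250.9844]), array([ 497.3122, -305.1842]), array([ 533.2346, -243.1621]), array([ 541.8645, -298.0264])] [ 515.3611 -274.3393] 98.81282162784076 [44.2016  7.8223] [44.5523  7.1578]
keeper top back [array([ 495.5569, -226.1937]), array([ 517.7395, -222.7354])]
screws [ 515.1156 -274.6922] [ 475.7643 -223.8011] [ 535.0924 -213.6391] [ 495.1389 -335.7453]
```

The wrist view shows the grey dock with its plate centre near (325,156), the keeper at (322,115), the pivot at (327,209) and the knob at (469,204). The pink dock at (160,130) is not the target. Plate corners, rims and screws all put the dock at (515.1, -274.8) mm with a yaw of 9.4°, and the swivel at about 1.5. Back to the cassette, with the jaws across its long sides.

Run:
```python
from h import *
plan([.454,-.004,.06],np.radians(7.06))
```

```text
linear cm [ 12.8453  -1.7608 -29.002 ] twist deg [-0.0118  0.1169  0.2282]
```

```bash
python3 -m jog '{"twist":[[0,0.1,0.2],[0,0.1,0.2],[0,0.1,0.2],[0,0.1,0.2],[0,0.1,0.2],[0,0.1,0.2],[0,0.1,0.2],[0,0.1,0.2],[0,0.1,0.2],[0,0.1,0.2]],"linear":[[0,-0.2,-4],[0,-0.4,-8],[0,-0.6,-12.5],[2,-0.9,-17],[4,-1.2,-21],[7,-1.5,-25],[9,-1.7,-29],[11,-1.8,-29],[12.8,-1.8,-29],[12.8,-1.8,-29]],"jaw":[0,0,0,0,0,0,0,0,0,0]}'
python3 - <<'E'
from h import *
C,im=shot("wrist","w9");blueseg(C,im,.049)
plan([.454,-.004,-.013],np.radians(7.06))
E
```

```text
time: 14.75
position: [0.4512, -0.0029, 0.0581]
tool_rot: [1.115, 1.269, -1.12]
contact_force: [-0.2, 0.3, -0.4]
width: 0.0855
seg center mm (452.5731506347656, -3.310985565185547) size (34.2415771484375, 56.357608795166016) ang 7.29810094833374 px (317.5, 230.5)
linear cm [7.2691 0.1753 0.0787] twist deg [ 0.0494 -0.0121  0.1534]
```

View pics/w9.png

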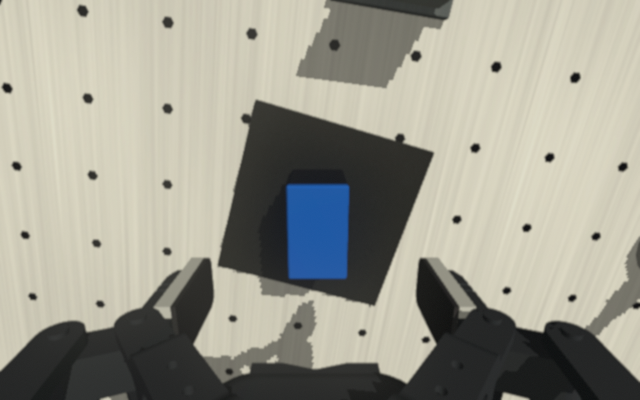

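Cassette upright, lid (287–349, 184–279), square to the jaws. Descending and gripping the long sides.

```bash
python3 -m jog '{"twist":[[0,0,0],[0,0,0],[0,0,0],[0,0,0],[0,0,0],[0,0,0],[0,0,0],[0,0,0],[0,0,0],[0,0,0]],"linear":[[0.5,0.1,0.06],[1.5,0.1,0.06],[2.5,0.1,0.06],[3.5,0.1,0.06],[4.5,0.1,0.06],[5.5,0.1,0.06],[6.4,0.1,0.06],[7.1,0.1,0.06],[7.1,0.1,0.06],[7.1,0.1,0.06]],"jaw":[0,0,0,0,0,0,0,0,0,0]}'
python3 - <<'E'
from h import *
C,im=shot("wrist","w10");blueseg(C,im,.049);print(tool()[0])
E
python3 -m jog '{"twist":[[0,0,0],[0,0,0],[0,0,0],[0,0,0],[0,0,0],[0,0,0],[0,0,0],[0,0,0],[0,0,0],[0,0,0]],"linear":[[0,0,0],[0,0,0],[0,0,0],[0,0,0],[0,0,0],[0,0,0],[0,0,0],[0,0,0],[0,0,0],[0,0,0]],"jaw":[0.3,0.5,0.7,1,1,1,1,1,1,1]}' 40
python3 - <<'E'
from h import *
C,im=shot("wrist","w11");blueseg(C,im,.049);print(tool()[0])
E
```

```text
time: 15.8
position: [0.4533, -0.0039, -0.0113]
tool_rot: [1.116, 1.267, -1.119]
contact_force: [0.3, 0.0, -0.3]
width: 0.0855
seg center mm (452.5914001464844, -2.8394241333007812) size (33.99107360839844, 56.52340316772461) ang 7.301061630249023 px (312.5, 297.0)
[ 0.4536 -0.0039 -0.011 ]
time: 16.85
position: [0.4539, -0.004, -0.0106]
tool_rot: [1.116, 1.267, -1.118]
contact_force: [-2.1, -0.6, 4.7]
width: 0.0338
seg center mm (453.6517639160156, -2.8549537658691406) size (33.92607116699219, 56.76289749145508) ang 7.15524435043335 px (314.5, 296.0)
[ 0.4539 -0.004  -0.0107]
```

View pics/w11.png

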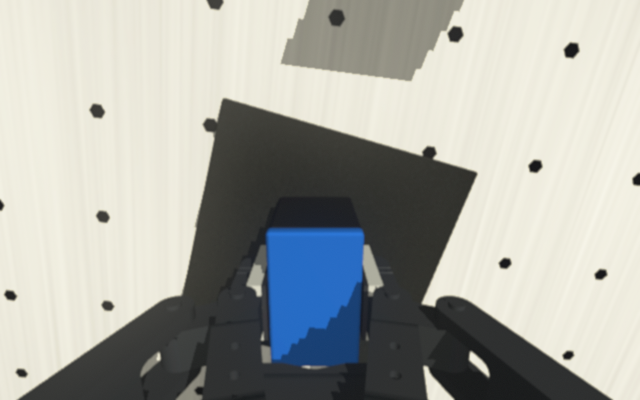

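Gripped at 33.8 mm. I'll lift 9.5 cm and carry it over the dock.

```bash
python3 - <<'E'
from h import *
plan([.5152,-.2752,.085],np.radians(9.4))
E
python3 -m jog '{"twist":[[0,0,0],[0,0,0],[0,0,0],[0,0,0],[0,0,0],[0,0,0],[0,0,0],[0,0,0],[0,0,0],[0,0,0]],"linear":[[-0.4,0,0],[-1.5,0,0],[-3,0,0],[-4.5,0,0],[-6,0,0],[-7.5,0,0],[-9,0,0],[-9.6,0,0],[-9.6,0,0],[-9.6,0,0]],"jaw":[1,1,1,1,1,1,1,1,1,1]}'
python3 - <<'E'
from h import *
plan([.5152,-.2752,.085],np.radians(9.4))
C,im=shot("wrist","w12")
E
```

```text
linear cm [-9.5686  2.7083 27.6746] twist deg [-2.2844  0.0004  0.0991]
time: 17.9
position: [0.4537, -0.0039, 0.0849]
tool_rot: [1.116, 1.267, -1.119]
contact_force: [-0.3, 0.0, -2.4]
width: 0.0337
linear cm [-0.0192  2.743  27.685 ] twist deg [-2.2856 -0.0087  0.1268]
```

View pics/w12.png

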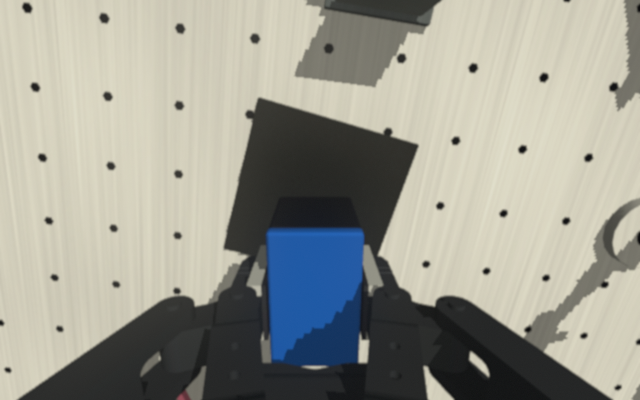

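Held level with no slip. Over to the dock.

```bash
python3 -m jog '{"twist":[[-0.3,0,0],[-0.6,0,0],[-0.9,0,0],[-1.2,0,0],[-1.5,0,0],[-1.8,0,0],[-2.1,0,0],[-2.3,0,0],[-2.3,0,0],[-2.3,0,0]],"linear":[[0,0.2,2],[0,0.6,6],[0,1,10],[0,1.4,14],[0,1.8,18],[0,2.2,22],[0,2.5,25.5],[0,2.7,27.2],[0,2.74,27.7],[0,2.74,27.7]],"jaw":[1,1,1,1,1,1,1,1,1,1]}'
python3 - <<'E'
from h import *
C,im=shot("wrist","w13")
plan([.5152,-.2752,-.0057],np.radians(9.4))
E
```

```text
time: 18.95
position: [0.5142, -0.2752, 0.0831]
tool_rot: [1.087, 1.286, -1.091]
contact_force: [0.6, 0.1, -2.4]
width: 0.0335
linear cm [8.8992 0.1253 0.1062] twist deg [-0.0034 -0.1193  0.2473]
```

View pics/w13.png

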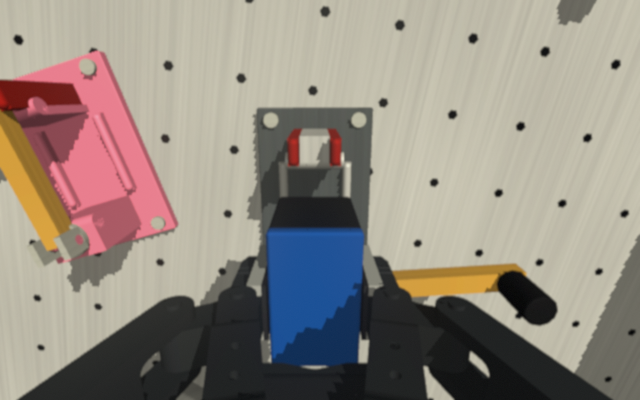

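Run:
```python
from h import *
a=cv2.imread("pics/w13.png")[95:215,240:390];cv2.imwrite("pics/a13.png",cv2.resize(a,None,fx=5,fy=5,interpolation=2))
```

```text
(no output)
```

View pics/a13.png

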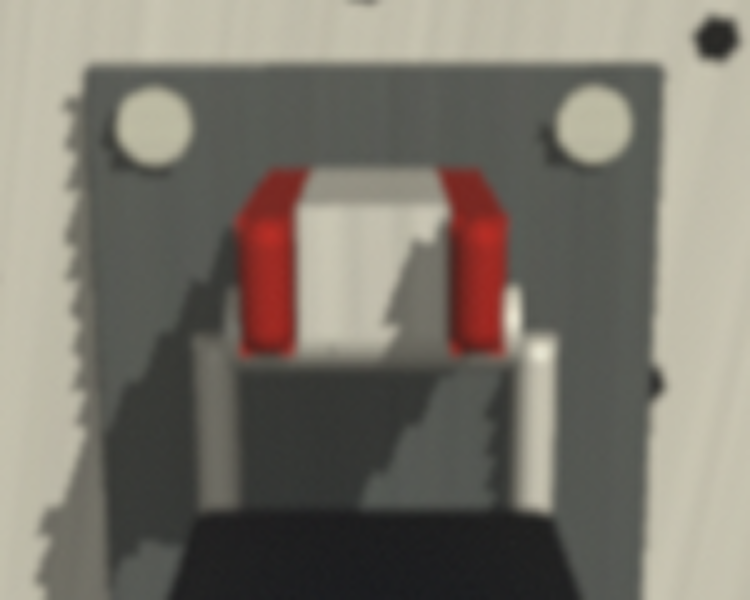

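Run:
```python
from h import *
C=cam("wrist")
q=lambda c,z:back(C,(c[0]/5+240,c[1]/5+95),z)[:2]*1000
TL,TR=q((88,67),.008),q((662,66),.008)
print(TL,TR,np.linalg.norm(TR-TL),np.degrees(np.arctan2(*(TR-TL)[::-1])))
t=np.radians(9.4);ex=np.array([np.cos(t),np.sin(t)]);ey=np.array([-ex[1],ex[0]])
print("plate",(TL+TR)/2-65*ey)
s=[q((153,126),.01),q((594,124),.01)];print("screws",np.mean(s,0),np.degrees(np.arctan2(*(s[1]-s[0])[::-1])),np.linalg.norm(s[1]-s[0]))
L=(q((268,240),.069)+q((478,240),.069))/2;print("lips",L,"perp",(L-[515.1,-274.8])@ex)
L=(q((268,352),.065)+q((478,352),.065))/2;print("lipfront",L-36*ey)
R=(q((217,420),.015)+q((536,420),.015))/2;print("rims perp",(R-[515.1,-274.8])@ex)
im=cv2.imread("pics/w13.png")[:,:,::-1].copy();p,_=tool();print(p)
r=blueseg(C,im,p[2]+.0137+.046)
print("cassette rel tcp",(np.array(r[0])-p[:2]*1000)@ex,(np.array(r[0])-p[:2]*1000)@ey)
```

```text
[ 465.0046 -218.0707] [ 542.3638 -205.1189] 78.43593331871914 9.504565191814331
plate [ 514.3004 -275.722 ]
screws [ 504.7538 -219.2036] 9.669450901836598 60.33102360168108
lips [ 506.2263 -227.1048] perp -0.9647101568227443
lipfront [ 514.1767 -275.2046]
rims perp -0.6665536069416347
[ 0.5142 -0.2745  0.0833]
seg center mm (514.1142578125, -273.6031188964844) size (33.66873550415039, 56.3558235168457) ang 9.369564056396484 px (314.9999694824219, 296.5)
cassette rel tcp 0.058298776705233146 0.8758574764358388
```

```bash
python3 -m jog '{"twist":[[0,0,0],[0,0,0],[0,0,0],[0,0,0],[0,0,0],[0,0,0],[0,0,0],[0,0,0],[0,0,0],[0,0,0]],"linear":[[1,0.05,0.1],[2,0.05,0.1],[3,0.05,0.1],[3.8,0.05,0.1],[4.2,0.05,0.1],[4.5,0.05,0.1],[4.8,0.05,0.1],[5.1,0.05,0.1],[5.5,0.05,0.1],[5.5,0.05,0.1]],"jaw":[1,1,1,1,1,1,1,1,1,1]}'
python3 - <<'E'
from h import *
C,im=shot("wrist","w14");p,_=tool();print(p,sense()["contact_force"],sense()["wrist_torque"])
blueseg(C,im,p[2]+.0137+.046)
plan([.5146,-.2756,-.0057],np.radians(9.45))
E
```

```text
time: 20.0
position: [0.5143, -0.2751, 0.0277]
tool_rot: [1.087, 1.288, -1.09]
contact_force: [-0.1, -0.0, -1.9]
width: 0.0335
[ 0.5144 -0.2752  0.028 ] [ 0.5365 -0.4996 -2.219 ] [-0.0182 -0.0108 -0.0461]
seg center mm (514.194580078125, -274.0806579589844) size (33.58649444580078, 56.18414306640625) ang 9.362523078918457 px (314.5, 296.5)
linear cm [3.3731 0.0276 0.0487] twist deg [-0.0561 -0.1358  0.2674]
```

View pics/w14.png

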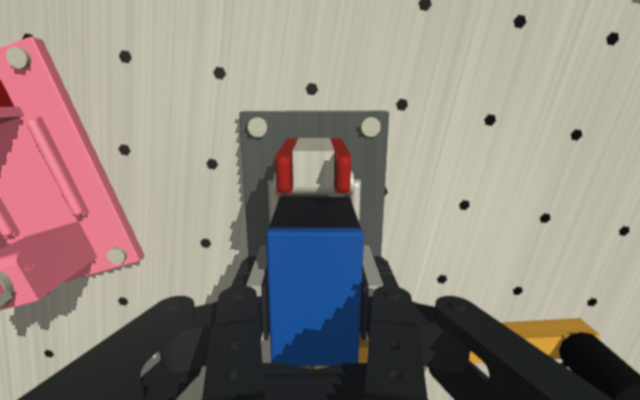

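No contact force, and it sits cleanly between the posts. The keeper and screws are symmetric about the cassette in the picture. Continuing slowly down.

```bash
python3 -m jog '{"twist":[[0,0,0],[0,0,0],[0,0,0],[0,0,0],[0,0,0],[0,0,0],[0,0,0],[0,0,0],[0,0,0],[0,0,0]],"linear":[[0.8,0.02,0.04],[1.6,0.02,0.04],[2.2,0.02,0.04],[2.5,0.02,0.04],[2.7,0.02,0.04],[2.85,0.02,0.04],[3.0,0.02,0.04],[3.1,0.02,0.04],[3.2,0.02,0.04],[3.25,0.02,0.04]],"jaw":[1,1,1,1,1,1,1,1,1,1]}'
python3 - <<'E'
from h import *
C,im=shot("wrist","w15");p,_=tool();print(p,sense()["contact_force"],sense()["wrist_torque"])
blueseg(C,im,p[2]+.0137+.046)
C,im=shot("side","s15");cv2.imwrite("pics/s15c.png",cv2.resize(im[200:310,250:400],None,fx=5,fy=5,interpolation=2)[:,:,::-1])
E
```

```text
time: 21.05
position: [0.5145, -0.2755, -0.0045]
tool_rot: [1.087, 1.287, -1.09]
contact_force: [0.1, 0.1, -1.8]
width: 0.0333
[ 0.5145 -0.2755 -0.0046] [ 0.0594  0.377  -2.2085] [-0.0104  0.0364 -0.042 ]
seg center mm (514.5087280273438, -274.7073059082031) size (33.756988525390625, 56.48218536376953) ang 9.12830638885498 px (314.5, 296.5)
```

View pics/w15.png

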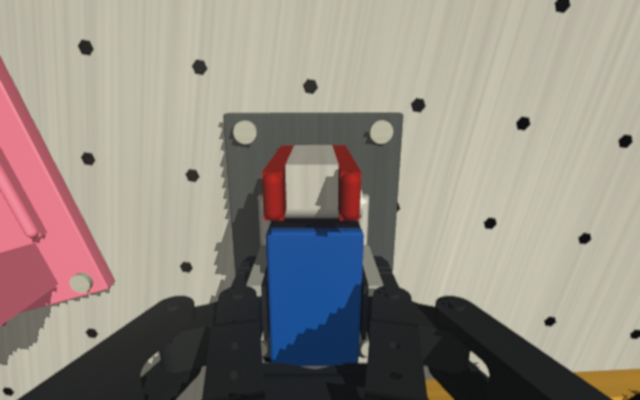

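View pics/s15c.png

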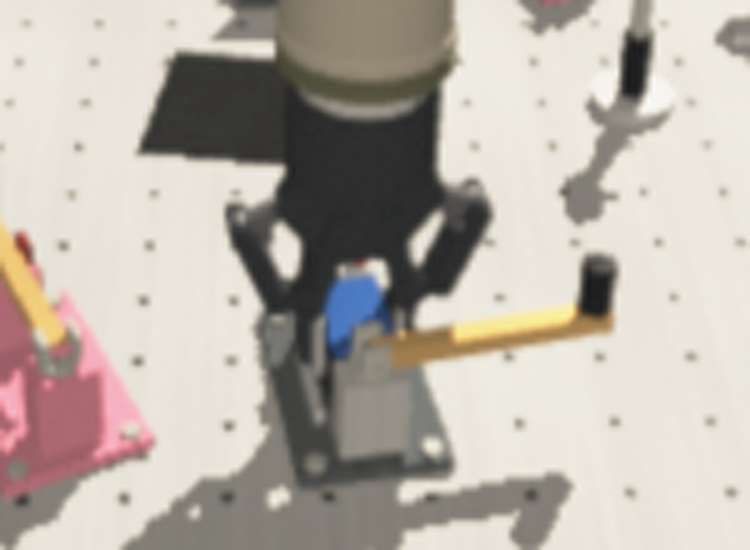

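Still hanging (-2.2 N), about 1 mm above the floor. Lower until force rises, then release.

```bash
python3 -m jog '{"twist":[[0,0,0],[0,0,0],[0,0,0],[0,0,0],[0,0,0],[0,0,0],[0,0,0],[0,0,0],[0,0,0],[0,0,0]],"linear":[[0.05,0,0],[0.1,0,0],[0.12,0,0],[0.14,0,0],[0.16,0,0],[0.18,0,0],[0.2,0,0],[0.2,0,0],[0.2,0,0],[0.2,0,0]],"jaw":[1,1,1,1,1,1,1,1,1,1]}'
```

```text
time: 22.15
position: [0.5145, -0.2755, -0.0056]
tool_rot: [1.087, 1.287, -1.09]
contact_force: [-4.6, 2.5, 8.6]
width: 0.0336
```

Contact exactly at the predicted seat height. Release.

```bash
python3 -m jog '{"twist":[[0,0,0],[0,0,0],[0,0,0],[0,0,0],[0,0,0],[0,0,0],[0,0,0],[0,0,0],[0,0,0],[0,0,0]],"linear":[[-0.05,0,0],[-0.05,0,0],[-0.05,0,0],[-0.05,0,0],[-0.05,0,0],[-0.05,0,0],[-0.05,0,0],[-0.05,0,0],[-0.05,0,0],[-0.05,0,0]],"jaw":[0.8,0.6,0.4,0.2,0,0,0,0,0,0]}'
python3 - <<'E'
from h import *
C,im=shot("wrist","w16");p,_=tool();print(p)
blueseg(C,im,.054)
E
```

```text
time: 23.15
position: [0.5146, -0.2756, -0.0051]
tool_rot: [1.087, 1.287, -1.09]
contact_force: [0.2, -0.5, -0.7]
width: 0.0857
[ 0.5146 -0.2755 -0.0051]
seg center mm (514.3179931640625, -274.71514892578125) size (33.71874237060547, 56.56660842895508) ang 9.382891654968262 px (313.9999694824219, 295.5)
```

View pics/w16.png

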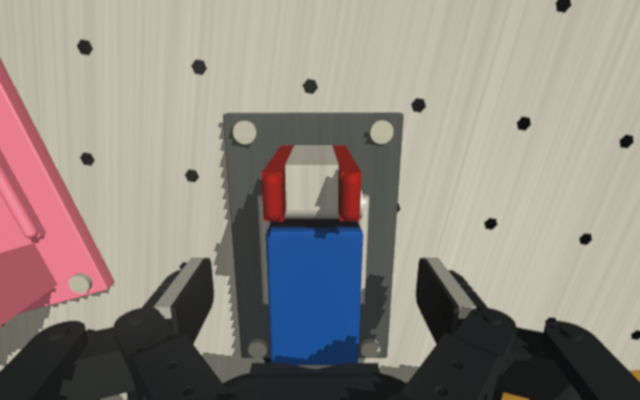

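Seated: lid flush behind the keeper, the rims show on both sides, and the fingers are clear. Lifting away and heading for the knob, turning the jaws across the bar.

```bash
python3 -m jog '{"twist":[[0,0,0],[0,0,0],[0,0,0],[0,0,0],[8,0,0],[16.5,0,0],[25,0,0],[33,0,0],[41.5,0,0],[50,0,0]],"linear":[[-2,0,0],[-5,0,0],[-8.5,0,0],[-12,0,0],[-14,0,0],[-15,2,0.5],[-15,4,1],[-15,6,1.5],[-15,8,2],[-15,10,2.5]],"jaw":[0,0,0,0,0,0,0,0,0,0]}'
python3 - <<'E'
from h import *
plan([.64,-.287,.12],np.radians(-77))
E
```

```text
time: 24.2
position: [0.6188, -0.2841, 0.1443]
tool_rot: [1.711, 0.786, -1.718]
contact_force: [-0.8, -0.4, 0.1]
width: 0.0854
linear cm [ 2.4167  1.8039 -1.1741] twist deg [36.0507  0.2074  0.2333]
```

```bash
python3 -m jog '{"twist":[[8,0,0],[16,0,0],[24,0,0],[32,0,0],[36,0.2,0.2],[36,0.2,0.2],[36,0.2,0.2],[36,0.2,0.2],[36,0.2,0.2],[36,0.2,0.2]],"linear":[[0.5,0.4,-0.3],[1,0.8,-0.6],[1.5,1.2,-0.9],[2,1.6,-1.1],[2.4,1.8,-1.2],[2.4,1.8,-1.2],[2.4,1.8,-1.2],[2.4,1.8,-1.2],[2.4,1.8,-1.2],[2.4,1.8,-1.2]],"jaw":[0,0,0,0,0,0,0,0,0,0]}'
python3 - <<'E'
from h import *
C,im=shot("wrist","w17")
for n in("latch_knob","latch_pivot","keeper_notch"):
    print(n,[(r["at"],round(r["score"],2)) for r in tip_of(n,"wrist")[:2]])
    z={"latch_knob":.083,"latch_pivot":.062,"keeper_notch":.056}[n]
    print([back(C,r["at"],z)[:2]*1000 for r in tip_of(n,"wrist")[:2]])
print(tool()[0])
shot("top","t17")
E
```

```text
time: 25.2
position: [0.6402, -0.2869, 0.1206]
tool_rot: [2.101, 0.241, -2.101]
contact_force: [-0.2, 0.1, -1.0]
width: 0.0855
latch_knob [([316.7, 221.0], 0.69)]
[array([ 637.1614, -289.9448])]
latch_pivot [([316.7, 352.3], 0.67), ([531.6, 278.7], 0.22)]
[array([ 522.1426, -317.0554]), array([ 621.442 , -456.3486])]
keeper_notch [([209.7, 344.7], 0.62)]
[array([ 504.8291, -232.6773])]
[ 0.6401 -0.2868  0.1202]
```

View pics/w17.png

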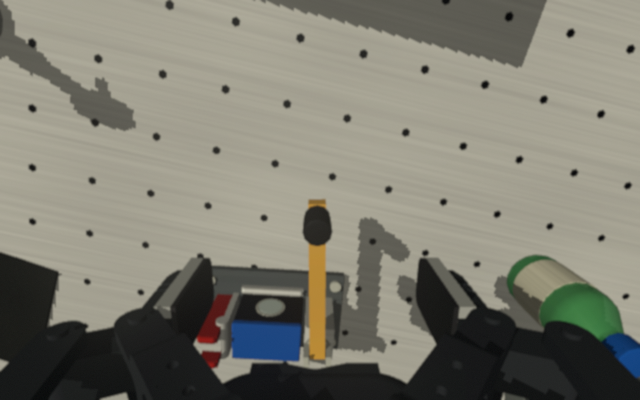

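Run:
```python
from h import *
Ct=cam("top");print("cleaner",back(Ct,(484,171),.1))
plan([.6365,-.2900,.044],np.radians(-77))
p,R=tool();C=cam("wrist")
print(back(C,(525,275),.06),back(C,(590,310),.09))
```

```text
cleaner [ 0.5929 -0.4935  0.1   ]
linear cm [7.62   0.2344 0.4265] twist deg [0.0542 0.0158 0.0277]
[ 0.6224 -0.4516  0.06  ] [ 0.6195 -0.4802  0.09  ]
```

```bash
python3 -m jog '{"twist":[[0,0,0],[0,0,0],[0,0,0],[0,0,0],[0,0,0],[0,0,0],[0,0,0],[0,0,0],[0,0,0],[0,0,0]],"linear":[[1,0.23,0.42],[2.2,0.23,0.42],[3.4,0.23,0.42],[4.6,0.23,0.42],[5.6,0.23,0.42],[6.4,0.23,0.42],[7.1,0.23,0.42],[7.6,0.23,0.42],[7.6,0.23,0.42],[7.6,0.23,0.42]],"jaw":[0,0,0,0,0,0,0,0,0,0]}'
python3 - <<'E'
from h import *
C,im=shot("wrist","w18");print(tool()[0])
E
```

```text
time: 26.6
position: [0.6368, -0.29, 0.0445]
tool_rot: [2.101, 0.241, -2.101]
contact_force: [1.1, -0.0, 0.3]
width: 0.0853
[ 0.6369 -0.2902  0.0449]
```

View pics/w18.png

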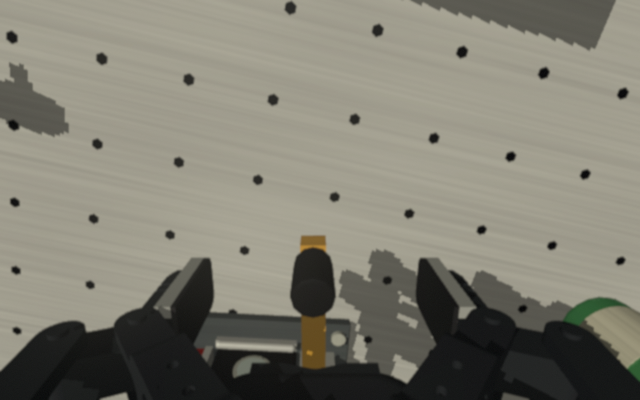

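The knob (313, 248–315) stands between the pads. Closing on it with a light grip.

```bash
python3 -m jog '{"twist":[[0,0,0],[0,0,0],[0,0,0],[0,0,0],[0,0,0],[0,0,0],[0,0,0],[0,0,0],[0,0,0],[0,0,0]],"linear":[[0,0,0],[0,0,0],[0,0,0],[0,0,0],[0,0,0],[0,0,0],[0,0,0],[0,0,0],[0,0,0],[0,0,0]],"jaw":[0.3,0.6,0.8,1,1,1,1,1,1,1]}' 30
python3 - <<'E'
from h import *
C,im=shot("wrist","w19");p,R=tool();print(p)
P=np.array([.5219,-.3163,.062])
d=p-P;print("bar dir from TCP",np.degrees(np.arctan2(d[1],d[0])))
b0=np.arctan2(d[1],d[0])
def pose(ds,al):
    n=np.array([np.sin(b0),-np.cos(b0),0]) # axis: positive raises? bar dir b x ; rotate b up about b x z
    bdir=np.array([np.cos(b0),np.sin(b0),0]);ax=np.cross(bdir,[0,0,1])
    Q=Ro.from_rotvec([0,0,ds]).as_matrix()@Ro.from_rotvec(ax*al).as_matrix()
    return P+Q@(p-P),Q@R
for ds,al in((0,.1),(0,.2),(0,.3)):
    q,Rq=pose(ds,al);print(ds,al,"lin",R.T@(q-p)*100,"tw",np.degrees(Ro.from_matrix(R.T@Rq).as_rotvec()),q)
E
```

```text
time: 27.65
position: [0.637, -0.2902, 0.0449]
tool_rot: [2.101, 0.24, -2.1]
contact_force: [0.1, 0.0, 1.5]
width: 0.0169
[ 0.637  -0.2902  0.0449]
bar dir from TCP 12.780256215005124
0 0.1 lin [-1.1865  0.0008 -0.1126] tw [0.0012 5.7295 0.0269] [ 0.6381 -0.29    0.0567]
0 0.2 lin [-2.3783  0.001  -0.1063] tw [ 0.0023 11.459   0.0538] [ 0.638  -0.29    0.0687]
0 0.3 lin [-3.5635  0.0006  0.019 ] tw [ 0.0035 17.1885  0.0807] [ 0.6368 -0.2902  0.0805]
```

View pics/w19.png

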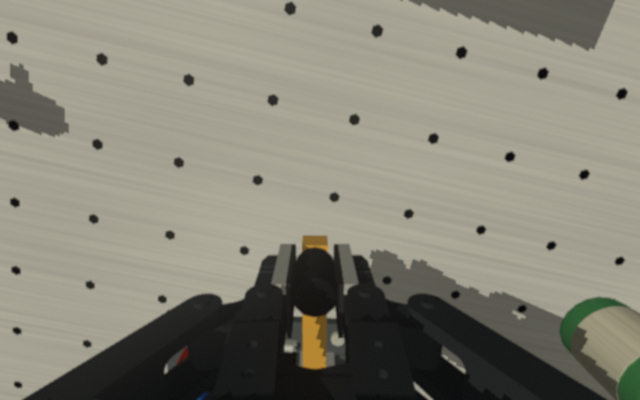

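Knob held (315, 250–315). Raising the bar along its arc about the pivot.

```bash
python3 -m jog '{"twist":[[0,1.4,0],[0,2.9,0],[0,4.3,0],[0,5.7,0],[0,7.2,0],[0,8.6,0],[0,10,0],[0,11.5,0],[0,12.9,0],[0,14.3,0]],"linear":[[-0.3,0,-0.03],[-0.6,0,-0.06],[-0.9,0,-0.09],[-1.2,0,-0.11],[-1.5,0,-0.12],[-1.8,0,-0.12],[-2.1,0,-0.12],[-2.4,0,-0.11],[-2.7,0,-0.09],[-3,0,-0.06]],"jaw":[1,1,1,1,1,1,1,1,1,1]}'
python3 - <<'E'
from h import *
C,im=shot("wrist","w20");p,R=tool();s=sense();print(p,s["contact_force"],s["wrist_torque"],s["width"])
C,im=shot("side","s20");cv2.imwrite("pics/s20c.png",cv2.resize(im[200:310,280:430],None,fx=5,fy=5,interpolation=2)[:,:,::-1])
E
```

```text
time: 28.7
position: [0.6375, -0.2901, 0.0751]
tool_rot: [2.363, 0.27, -1.832]
contact_force: [0.2, 0.8, -0.2]
width: 0.0166
[ 0.6374 -0.2904  0.0755] [2.4984 0.1724 1.1057] [ 0.1528 -0.2835 -0.0361] 0.016983696004700274
```

View pics/w20.png

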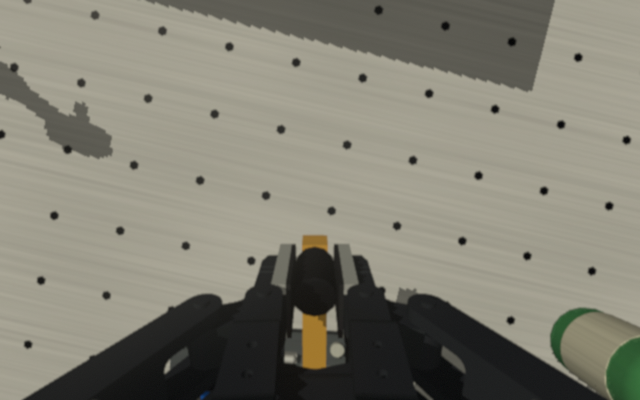

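View pics/s20c.png

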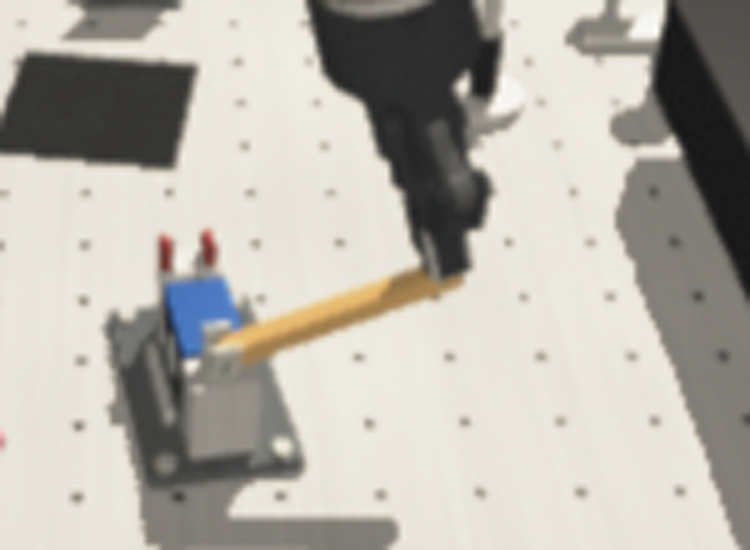

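```bash
cat >> h.py <<'E'
PIV=np.array([.5219,-.3163,.062])
def swing(tot,n=10):
    p,R=tool()
    for k in range(1,n+1):
        Q=Ro.from_rotvec([0,0,np.radians(tot*k/n)]).as_matrix();q=PIV+Q@(p-PIV)
        print(k,"lin",np.round(R.T@(q-p)*100,2),"tw",np.round(np.degrees(Ro.from_matrix(R.T@Q@R).as_rotvec()),1))
E
python3 - <<'E'
from h import *
swing(45)
p,R=tool();d=p-PIV;print(np.degrees(np.arctan2(d[1],d[0])),np.degrees(np.arctan2(R[1,1],R[0,1])))
E
```

```text
1 lin [-0.01 -0.93  0.03] tw [-4.4  0.  -1.1]
2 lin [-0.03 -1.85  0.13] tw [-8.7  0.  -2.2]
3 lin [-0.08 -2.76  0.3 ] tw [-13.1   0.   -3.4]
4 lin [-0.14 -3.66  0.54] tw [-17.4   0.   -4.5]
5 lin [-0.22 -4.53  0.84] tw [-21.8   0.   -5.6]
6 lin [-0.32 -5.38  1.22] tw [-26.1   0.   -6.7]
7 lin [-0.43 -6.19  1.65] tw [-30.5   0.   -7.9]
8 lin [-0.56 -6.97  2.15] tw [-34.9   0.   -9. ]
9 lin [-0.7 -7.7  2.7] tw [-39.2   0.  -10.1]
10 lin [-0.85 -8.39  3.3 ] tw [-43.6   0.  -11.2]
12.645755436505063 -76.9957322780358
```

```bash
python3 -m jog '{"twist":[[-4.4,0,-1.1],[-8.7,0,-2.2],[-13.1,0,-3.4],[-17.4,0,-4.5],[-21.8,0,-5.6],[-26.1,0,-6.7],[-30.5,0,-7.9],[-34.9,0,-9],[-39.2,0,-10.1],[-43.6,0,-11.2]],"linear":[[0,-0.93,0.03],[-0.03,-1.85,0.13],[-0.08,-2.76,0.3],[-0.14,-3.66,0.54],[-0.22,-4.53,0.84],[-0.32,-5.38,1.22],[-0.43,-6.19,1.65],[-0.56,-6.97,2.15],[-0.7,-7.7,2.7],[-0.85,-8.39,3.3]],"jaw":[1,1,1,1,1,1,1,1,1,1]}'
python3 - <<'E'
from h import *
C,im=shot("wrist","w21");s=sense();print(s["contact_force"],s["wrist_torque"],s["width"])
p,R=tool();d=p-PIV;b=np.degrees(np.arctan2(d[1],d[0]));print(p,b,np.hypot(d[0],d[1]),np.degrees(np.arctan2(R[1,1],R[0,1])),"tilt",np.degrees(np.arccos(-R[2,0])))
swing(99.4-b)
E
```

```text
time: 29.8
position: [0.5849, -0.2157, 0.0752]
tool_rot: [1.835, 1.022, -1.423]
contact_force: [-0.4, 0.3, -0.7]
width: 0.0166
[ 1.1462  2.1002 -0.4833] [ 0.2667 -0.0371 -0.0081] 0.016931368891278997
[ 0.5841 -0.2151  0.075 ] 58.42069332960946 0.11879434318163061 -31.489808429869406 tilt 14.420167380029005
1 lin [-0.01 -0.85  0.03] tw [-4. -0. -1.]
2 lin [-0.03 -1.69  0.12] tw [-7.9 -0.  -2. ]
3 lin [-0.06 -2.53  0.26] tw [-11.9  -0.   -3.1]
4 lin [-0.12 -3.35  0.46] tw [-15.9  -0.   -4.1]
5 lin [-0.18 -4.16  0.72] tw [-19.8  -0.   -5.1]
6 lin [-0.26 -4.94  1.04] tw [-23.8  -0.   -6.1]
7 lin [-0.36 -5.7   1.4 ] tw [-27.8  -0.   -7.1]
8 lin [-0.46 -6.44  1.82] tw [-31.8  -0.   -8.2]
9 lin [-0.58 -7.13  2.29] tw [-35.7  -0.   -9.2]
10 lin [-0.71 -7.79  2.81] tw [-39.7  -0.  -10.2]
```

View pics/w21.png

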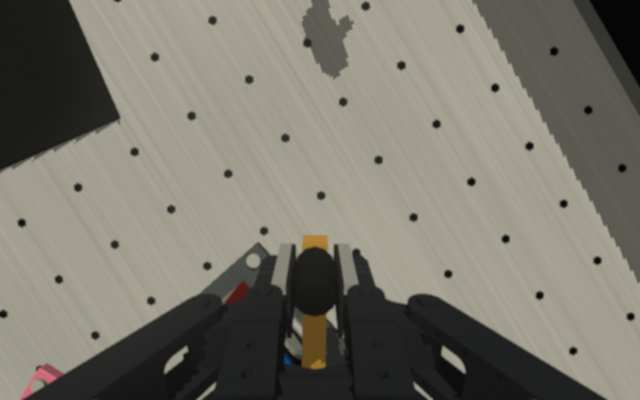

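```bash
python3 -m jog '{"twist":[[-4,0,-1],[-7.9,0,-2],[-11.9,0,-3.1],[-15.9,0,-4.1],[-19.8,0,-5.1],[-23.8,0,-6.1],[-27.8,0,-7.1],[-31.8,0,-8.2],[-35.7,0,-9.2],[-39.7,0,-10.2]],"linear":[[0,-0.85,0.03],[-0.03,-1.69,0.12],[-0.06,-2.53,0.26],[-0.12,-3.35,0.46],[-0.18,-4.16,0.72],[-0.26,-4.94,1.04],[-0.36,-5.7,1.4],[-0.46,-6.44,1.82],[-0.58,-7.13,2.29],[-0.71,-7.79,2.81]],"jaw":[1,1,1,1,1,1,1,1,1,1]}'
python3 - <<'E'
from h import *
C,im=shot("wrist","w22");s=sense();print(s["contact_force"],s["wrist_torque"],s["width"])
p,R=tool();d=p-PIV;b=np.degrees(np.arctan2(d[1],d[0]));print(p,b,np.hypot(d[0],d[1]),np.degrees(np.arctan2(R[1,1],R[0,1])),"tilt",np.degrees(np.arccos(-R[2,0])))
C,im=shot("side","s22");cv2.imwrite("pics/s22c.png",cv2.resize(im[200:310,250:400],None,fx=5,fy=5,interpolation=2)[:,:,::-1])
shot("top","t22")
E
```

```text
time: 30.85
position: [0.5021, -0.1985, 0.0749]
tool_rot: [1.252, 1.483, -0.97]
contact_force: [-1.4, 3.9, 0.7]
width: 0.0167
[-1.3277  4.4221  1.4002] [0.5538 0.117  0.0398] 0.01702709764073945
[ 0.5013 -0.1985  0.0748] 99.93438342657822 0.1195510969834606 9.847462410552273 tilt 14.537192754112374
```

View pics/w22.png

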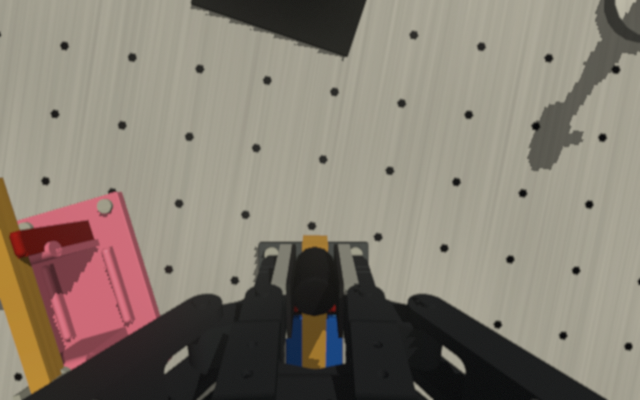

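View pics/s22c.png

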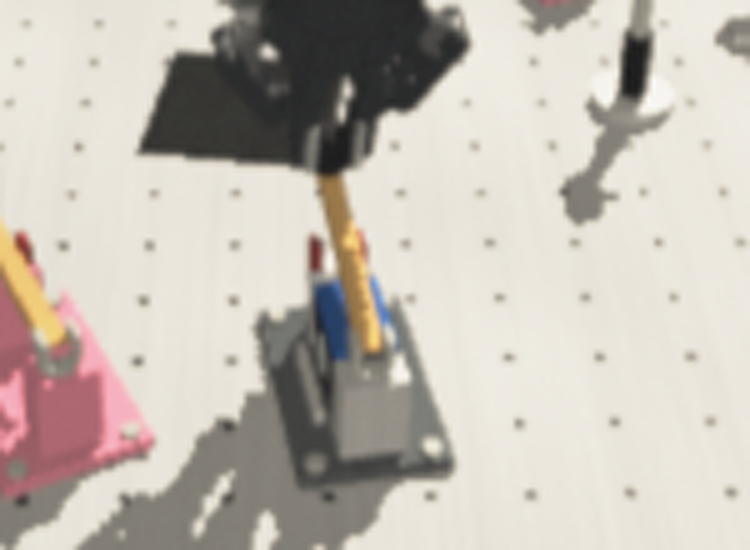

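Run:
```python
import cv2
a=cv2.imread("pics/w22.png")[230:375,240:390];cv2.imwrite("pics/a22.png",cv2.resize(a,None,fx=4.1,fy=4.1,interpolation=2))
a=cv2.imread("pics/t22.png")[170:240,350:440];cv2.imwrite("pics/at22.png",cv2.resize(a,None,fx=7,fy=7,interpolation=2))
```

```text
(no output)
```

View pics/a22.png

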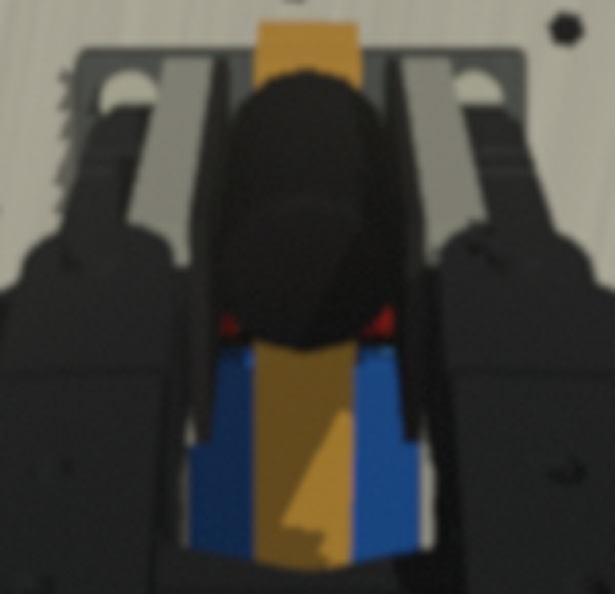

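View pics/at22.png

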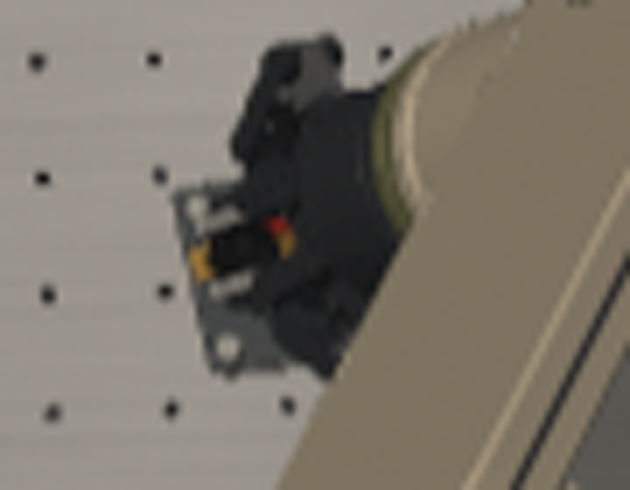

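Bar is centred over the keeper: red lips on both sides at (297,308) and (334,308), and equal blue strips either side. Lowering along the arc.

Run:
```python
from h import *
p,R=tool();b=np.radians(99.5);ax=np.cross([np.cos(b),np.sin(b),0],[0,0,1])
for k in range(1,11):
    Q=Ro.from_rotvec(-ax*.25*k/10).as_matrix();q=PIV+Q@(p-PIV)
    print(k,np.round(R.T@(q-p)*100,2),np.round(np.degrees(Ro.from_matrix(R.T@Q@R).as_rotvec()),1))
```

```text
1 [0.3  0.   0.05] [ 0.  -1.4  0. ]
2 [0.59 0.   0.1 ] [ 0.  -2.9  0. ]
3 [0.89 0.   0.16] [ 0.  -4.3  0. ]
4 [1.18 0.   0.23] [ 0.  -5.7  0. ]
5 [1.47 0.   0.31] [ 0.  -7.2  0. ]
6 [1.76 0.   0.39] [ 0.  -8.6  0. ]
7 [2.04 0.   0.49] [  0. -10.   0.]
8 [2.33 0.   0.58] [  0.  -11.5   0. ]
9 [2.61 0.   0.69] [  0.  -12.9   0. ]
10 [2.89 0.   0.8 ] [  0.  -14.3   0. ]
```

```bash
python3 -m jog '{"twist":[[0,-1.4,0],[0,-2.9,0],[0,-4.3,0],[0,-5.7,0],[0,-7.2,0],[0,-8.6,0],[0,-10,0],[0,-11.5,0],[0,-12.9,0],[0,-13.8,0]],"linear":[[0.3,0,0.05],[0.59,0,0.1],[0.89,0,0.16],[1.18,0,0.23],[1.47,0,0.31],[1.76,0,0.39],[2.04,0,0.49],[2.33,0,0.58],[2.61,0,0.69],[2.8,0,0.76]],"jaw":[1,1,1,1,1,1,1,1,1,1]}'
python3 - <<'E'
from h import *
C,im=shot("wrist","w23");s=sense();print(s["contact_force"],s["wrist_torque"],s["width"])
p,R=tool();d=p-PIV;b=np.degrees(np.arctan2(d[1],d[0]));print(p,b,np.hypot(d[0],d[1]),np.degrees(np.arctan2(R[1,1],R[0,1])),"tilt",np.degrees(np.arccos(-R[2,0])))
a=im[200:375,220:410];cv2.imwrite("pics/a23.png",cv2.resize(a,None,fx=4,fy=3.4,interpolation=2)[:,:,::-1])
C,im=shot("side","s23");cv2.imwrite("pics/s23c.png",cv2.resize(im[200:310,250:400],None,fx=5,fy=5,interpolation=2)[:,:,::-1])
E
```

```text
time: 32.0
position: [0.5024, -0.1988, 0.0455]
tool_rot: [1.094, 1.292, -1.084]
contact_force: [0.1, 2.0, 0.5]
width: 0.0169
[-0.2083 -0.4316 -0.7376] [-0.1852  0.0014 -0.0774] 0.016660310297169894
[ 0.5023 -0.1987  0.0453] 99.44172330371767 0.11920627208461586 9.394488377290813 tilt 0.5820403658136939
```

View pics/a23.png

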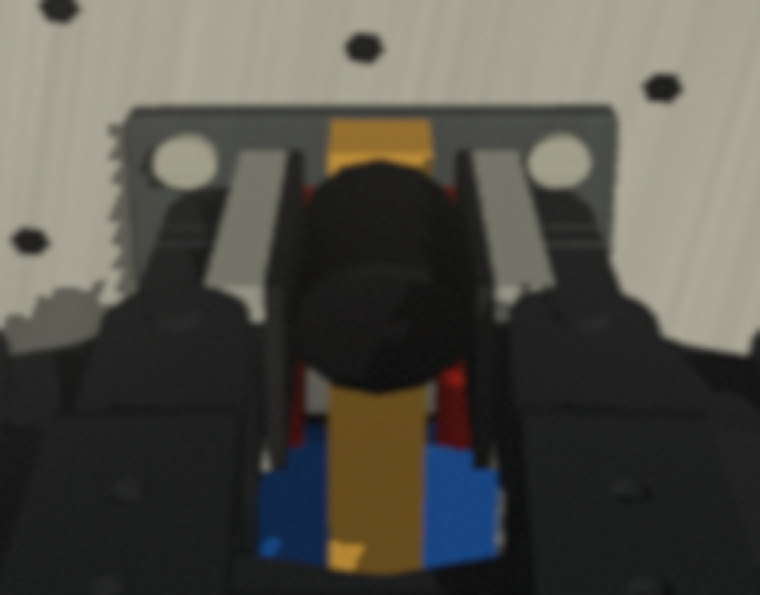

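View pics/s23c.png

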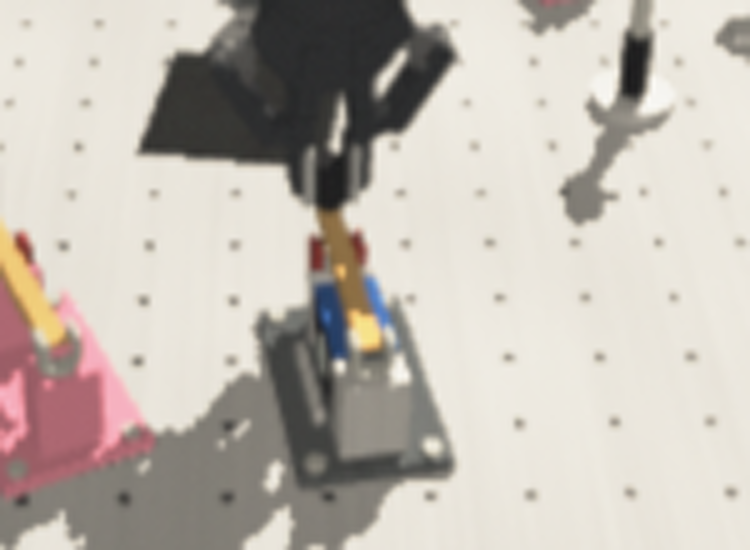

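The bar lies between the lips, with the gap visible on both sides. It is back at its original level height. Opening, then retreating straight up.

```bash
python3 -m jog '{"twist":[[0,0,0],[0,0,0],[0,0,0],[0,0,0],[0,0,0],[0,0,0],[0,0,0],[0,0,0],[0,0,0],[0,0,0]],"linear":[[0.05,0,0],[0.05,0,0],[0.05,0,0],[0.05,0,0],[0.05,0,0],[0.05,0,0],[0.05,0,0],[0,0,0],[0,0,0],[0,0,0]],"jaw":[0.9,0.7,0.5,0.3,0,0,0,0,0,0]}'; python3 -m jog '{"twist":[[0,-0.6,0],[0,-0.6,0],[0,-0.6,0],[0,-0.6,0],[0,-0.6,0],[0,-0.6,0],[0,-0.6,0],[0,-0.6,0],[0,-0.6,0],[0,-0.6,0]],"linear":[[-1,0,0],[-3,0,0],[-5,0,0],[-7,0,0],[-9,0,0],[-11,0,0],[-13,0,0],[-13,0,-2],[-13,0,-4],[-13,0,-5]],"jaw":[0,0,0,0,0,0,0,0,0,0]}'
python3 - <<'E'
from h import *
C,im=shot("wrist","w24");print(tool()[0],sense()["contact_force"])
for n,z in(("latch_knob",.083),("latch_pivot",.062),("keeper_notch",.056)):
    print(n,[(r["at"],back(C,r["at"],z)[:2]*1000,round(r["score"],2)) for r in tip_of(n,"wrist")[:2]])
blueseg(C,im,.054)
C,im=shot("side","s24");cv2.imwrite("pics/s24c.png",cv2.resize(im[200:310,250:400],None,fx=5,fy=5,interpolation=2)[:,:,::-1])
C,im=shot("top","t24")
E
```

```text
time: 33.1
position: [0.5024, -0.1987, 0.0457]
tool_rot: [1.094, 1.292, -1.084]
contact_force: [0.1, 0.4, -0.3]
width: 0.0856
time: 34.1
position: [0.4947, -0.1497, 0.1772]
tool_rot: [1.087, 1.283, -1.087]
contact_force: [-0.2, -0.1, -0.1]
width: 0.0853
[ 0.4946 -0.1488  0.1769] [0.5507 0.6079 0.2421]
latch_knob [([313.4, 252.9], array([ 502.4715, -202.7087]), 0.96), ([84.1, 220.6], array([ 314.8716, -204.9515]), 0.94)]
latch_pivot [([315.9, 347.3], array([ 523.0522, -312.4161]), 0.56)]
keeper_notch [([123.8, 248.6], array([ 332.7965, -239.6674]), 0.62), ([314.1, 276.4], array([ 509.0804, -239.1343]), 0.56)]
seg center mm (526.03271484375, -272.9275817871094) size (8.948836326599121, 53.8565559387207) ang 9.757813453674316 px (325.4999694824219, 307.9999694824219)
```

View pics/w24.png

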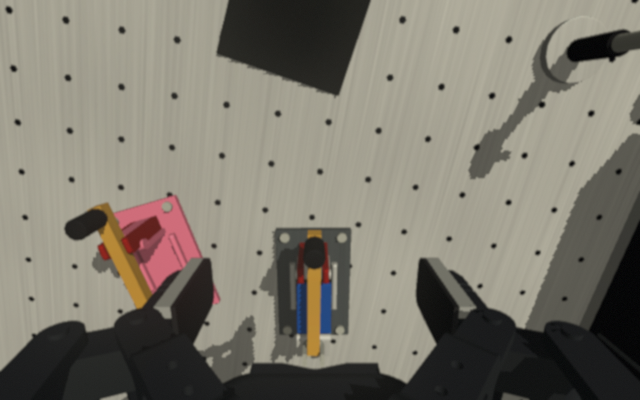

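View pics/s24c.png

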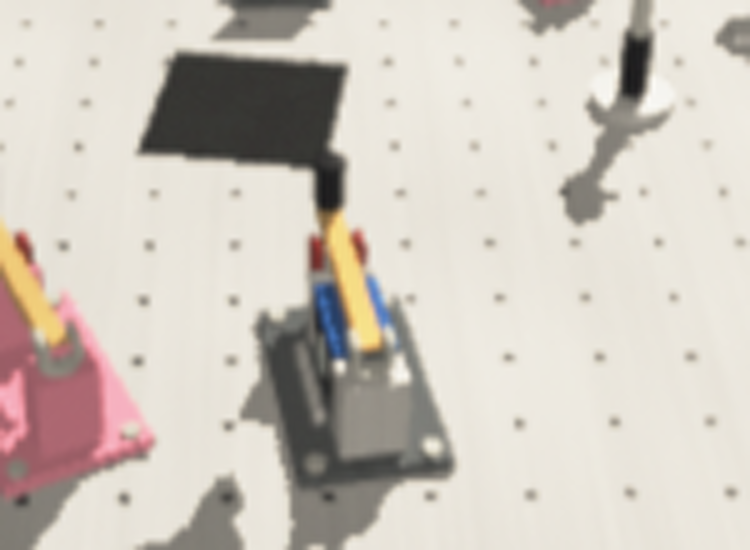

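View pics/t24.png

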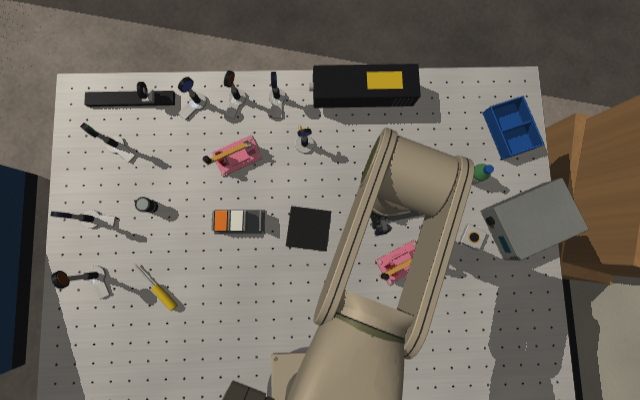

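Run:
```python
from h import *
C=cam("side");W=cam("wrist");t=np.radians(9.45)
def K(sw,al,r,h):
    R=r*np.cos(al)-h*np.sin(al);z=r*np.sin(al)+h*np.cos(al);a=t+np.pi/2-sw
    return PIV+np.array([R*np.cos(a),R*np.sin(a),z])
for al in(0,.03,.06,.1,.15):
    print(al,"side top",proj(C,K(0,al,117,36)),"base",proj(C,K(0,al,117,6)),"wrist top",proj(W,K(0,al,117,36)),"endtop",proj(W,K(0,al,126,6)))
for sw in(-.06,0,.06):print(sw,proj(W,K(sw,0,126,6)),proj(W,K(sw,0,0,6)))
im=cv2.imread("pics/w24.png")[215:365,255:375];cv2.imwrite("pics/a24.png",cv2.resize(im,None,fx=4,fy=4,interpolation=2))
im=cv2.imread("pics/s24.png") if 0 else None
```

```text
0 side top [ 219.9334 -197.6287] base [232.7932 -38.6806] wrist top [315.3272 718.9339] endtop [ 315.645  1190.8228]
0.03 side top [ 217.9287 -222.4967] base [231.4945 -54.7484] wrist top [315.3053 686.4707] endtop [ 315.5855 1102.5144]
0.06 side top [ 215.781  -249.1473] base [230.1407 -71.5042] wrist top [315.2852 656.6472] endtop [ 315.5347 1027.0617]
0.1 side top [ 212.6595 -287.8964] base [228.2393 -95.0503] wrist top [315.2608 620.38  ] endtop [315.4773 941.8514]
0.15 side top [ 208.2575 -342.5658] base [ 225.6831 -126.7233] wrist top [315.2334 579.7316] endtop [315.418  853.9418]
-0.06 [ 378.817  1190.8248] [314.9221  79.5396]
0 [ 315.645  1190.8228] [314.9221  79.5396]
0.06 [ 252.5116 1190.2984] [314.9221  79.5396]
```

View pics/a24.png

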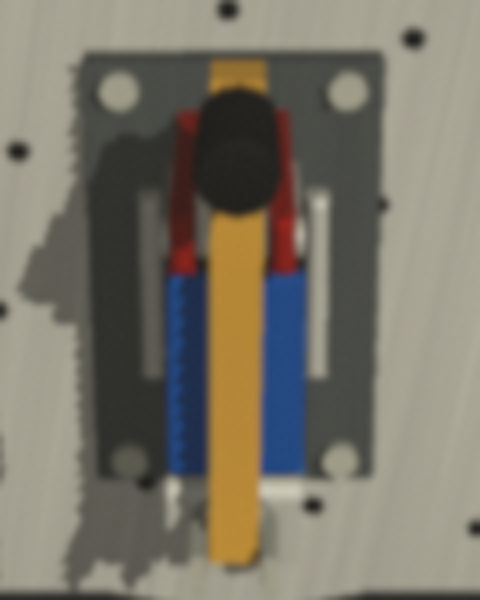

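Run:
```python
from h import *
C=cam("side");W=cam("wrist");t=np.radians(9.45)
def K(sw,al,r,h):
    r/=1000;h/=1000
    R=r*np.cos(al)-h*np.sin(al);z=r*np.sin(al)+h*np.cos(al);a=t+np.pi/2-sw
    return PIV+np.array([R*np.cos(a),R*np.sin(a),z])
for al in(0,.03,.06,.1,.15):
    print(al,"side top",proj(C,K(0,al,117,36)),"base",proj(C,K(0,al,117,6)),"wrist top",proj(W,K(0,al,117,36)),"endtop",proj(W,K(0,al,126,6)))
for sw in(-.06,0,.06):print(sw,proj(W,K(sw,0,126,6)))
```

```text
0 side top [315.6557 231.5576] base [315.4603 240.5869] wrist top [314.4995 257.7629] endtop [314.528  232.5908]
0.03 side top [315.7592 230.73  ] base [315.4991 239.5963] wrist top [314.496  261.1115] endtop [314.5236 234.5356]
0.06 side top [315.8705 229.9311] base [315.5452 238.6273] wrist top [314.4925 264.6375] endtop [314.5193 236.6488]
0.1 side top [316.0309 228.9117] base [315.6184 237.3699] wrist top [314.4881 269.6148] endtop [314.5136 239.7337]
0.15 side top [316.2509 227.714 ] base [315.7285 235.8566] wrist top [314.4829 276.2782] endtop [314.5066 244.0298]
-0.06 [305.7521 232.8402]
0 [314.528  232.5908]
0.06 [323.3052 232.8314]
```

The level-bar prediction gives knob top (314.5, 257.8) and bar end (314.5, 232.6). The picture shows about (314.5, 259) and (314.5, 233–235), so tilt and swing are both near 0. In the top view, the orange and white cassettes and the bystanders I can see are where they were. Handing in.

Run:
```python
from bench import *
s=sense();print(s["time"],abs(s["dq"]).max());print(hand_in())
```

```text
34.4 0.004071909005113227
the job is handed in; nothing more can be done
None
```

I moved the blue cassette from the rack to the black pad, let go, and regripped it by its long sides. I then seated it in the grey dock and dropped the latch bar into the red keeper's notch. I handed in at 34.4 s; no verdict was reported.

**Last checks:**
- **Bar:** in the final pictures it lies between the red lips. Tilt is about 0.01 ± 0.02 rad and swing about 0, against limits of 0.03 and 0.06.
- **Cassette:** the floor contact came at the predicted seat height. After release its measured centre was within about 1 mm of the dock's.
- **Other objects:** orange and white cassettes stayed in their bays, and the bystanders I could see were where they started. The arm hid part of the table in the last top view.

**What failed or disagreed:**
- **First grasp:** the jaws closed above the lid and touched nothing. The fingertips really sit about 40 mm farther back than the stated TCP offset, so I lowered the targets by that amount and the later grasps worked.
- **Dock position:** my two measurements differed by about 1 mm; I aimed between them.

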